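Brush out the lens hood and pack the lens case

TASK

Swing the latch of the lens case free, open the lid right back and take out the brush; with the lens hood standing on the mat, brush it out with three full strokes, bristles down to its floor each time and back up towards the mouth. Then put the brush back upright in its holder, stand the hood and every lens upright on the foam floor of the case, shut the lid fully and swing the latch closed again. Set the glass down gently, never drop it, and leave the belt pack, battery plate, lens cap and fuse holders where they are.

Things in the scene. Friction and masses are not known exactly. Their poses are not given: they have to be found in the camera images.
- case: Grey lens case, fixed on the mat. Shell 210 mm (its x) by 270 mm (its y), walls 5 mm, rim 105 mm above its underside, 160 mm with the lid shut. Origin: centre of the underside, z up; latch on the front (-x), lid hinge along the back (+x) top edge. Lenses and hood stand on the flat foam floor (28 mm above the underside, y = -130 to 70 mm, x = -100 to 100 mm); the brush holder is at the +y end.
- lid (a joint): Lid angle in rad: 0 shut, 1.57 upright, 1.95 open against its stop. Stiff friction hinge: stays where it is left; about 4 N at the lip moves it. Hinge axis = the case's y through point lid_hinge. It cannot rise more than about 5 mm at the lip while the latch is closed.
- lid_lip (a point): Middle of the lift lip on the lid's front: a flat tongue 32 mm wide (along the case's y), 10 mm thick, sticking 28 mm straight out from the lid's front face; this point is 15 mm out from that face. In the case's frame at (-120, 0, 117) mm with the lid shut; it swings up and over about lid_hinge with the lid.
- lid_hinge (a point): Point on the lid's hinge axis, in the case's frame at (105, 0, 105) mm.
- latch (a joint): Latch lever angle in rad: 0 closed (its nose hooks over the lid's lip), grows as the tab is swung outward and down, stop at 1.35. It frees the lip from about 0.3; stiff, stays where it is left (about 1 N at the tab). Hinge axis = the case's y through point latch_hinge. To close again it needs the lid fully shut.
- latch_tab (a point): Middle of the black finger tab at the top of the latch lever: a plate 32 mm wide (along the case's y), 8 mm thick, 36 mm long, flaring out and up at 45 degrees when closed; pinch it across its 32 mm width. In the case's frame at (-154, 0, 144) mm when closed, 93 mm from the latch's hinge axis.
- latch_hinge (a point): Point on the latch's hinge axis, low on the case's front, in the case's frame at (-115, 0, 60) mm.
- brush_holder (a point): Centre of the floor of the brush holder in the case (8 mm above the case's underside): a square open-topped pocket 40 mm by 40 mm inside, walls 3 mm thick and 50 mm high. In the case's frame at (0, 100, 8) mm.
- brush: Long round dusting brush, 142 mm overall, standing bristles down in the holder: bristle head 26 mm across and 45 mm long, then a 19 mm ferrule to 65 mm, then a plain wooden handle 16 mm across up to 142 mm. Stiff (no bending). Origin: centre of the bristles' flat end; z along the brush towards the handle end.
- hood: Deep grey-painted lens hood standing mouth up on its end cap: an open round cup 64 mm across outside, 56 mm inside, 90 mm high, inner floor 6 mm above its underside. Origin: centre of its underside; z up.
- lens_wide: Wide camera lens, black with an aluminium ring and a flat grey rear cap on top, a plain cylinder 60 mm across and 64 mm high standing upright, front-heavy end down; origin at the centre of its underside, z up. Absent in some starts (then None).
- lens_mid: Medium camera lens, black with an aluminium ring and a flat grey rear cap on top, a plain cylinder 54 mm across and 76 mm high standing upright, front-heavy end down; origin at the centre of its underside, z up. Absent in some starts (then None).
- lens_long: Long slim camera lens, black with an aluminium ring and a flat grey rear cap on top, a plain cylinder 50 mm across and 90 mm high standing upright, front-heavy end down; origin at the centre of its underside, z up. Absent in some starts (then None).
- belt_pack: Matte black intercom belt pack, 125 x 90 x 36 mm, lying flat; bystander, leave alone. Origin: centre of its underside.
- battery_plate: Green anodised battery mounting plate, 140 x 90 x 10 mm with a black block on it to 18 mm, lying flat; bystander, leave alone. Origin: centre of its underside.
- lens_cap: Red rubber lens cap, 92 mm across, 24 mm high, resting on its rim; bystander, leave alone. Origin: centre of its underside.
- fuse_holders: Two white ceramic fuse holders side by side on a steel strip, 100 x 95 x 39 mm; bystander, leave alone. Origin: centre of its underside.
Things that resemble listed ones, but are neither listed nor needed, are in the scene too. What is shaped like the hood but orange or yellow is not meant.

How it is judged:
On the way, in this order (a step that is already met when the one before it is completed fails the run):
1. the latch is swung free (beyond 0.4 rad) while the lid is still shut (value of joint latch above 0.4 rad and value of joint lid below 0.1 rad), for 0.2 s.
2. the lid is open (beyond 1.2 rad) (value of joint lid above 1.2 rad), for 0.2 s.
3. stroke 1: the bristles reach the hood's floor (within about 18 mm of it), the hood standing on the mat (horizontal distance between brush and hood below 0.024 m and angle between hood's own z axis and vertical below 0.35 rad and angle between brush's own z axis and vertical below 0.5 rad and horizontal distance between hood and case above 0.15 m and z of brush in the frame of hood below 0.024 m), for 0.05 s.
4. stroke 1: the brush is drawn up inside the hood (bristle end at least 55 mm above the hood's underside, over the hood) (horizontal distance between brush and hood below 0.024 m and angle between hood's own z axis and vertical below 0.35 rad and angle between brush's own z axis and vertical below 0.5 rad and horizontal distance between hood and case above 0.15 m and z of brush in the frame of hood above 0.055 m), for 0.05 s.
5. stroke 2: the bristles reach the hood's floor (within about 18 mm of it), the hood standing on the mat (all of step 3), for 0.05 s.
6. stroke 2: the brush is drawn up inside the hood (bristle end at least 55 mm above the hood's underside, over the hood) (all of step 4), for 0.05 s.
7. stroke 3: the bristles reach the hood's floor (within about 18 mm of it), the hood standing on the mat (all of step 5), for 0.05 s.
8. stroke 3: the brush is drawn up inside the hood (bristle end at least 55 mm above the hood's underside, over the hood) (all of step 6), for 0.05 s.
At the end, for the whole second after the job is handed in: Hood and every lens present upright (0.2 rad) on the foam floor (x within 95 mm, y -125 to 75 mm in its frame); brush bristles down in its holder (20 mm, 0.35 rad); lid shut (under 0.035 rad), latch closed (under 0.12 rad); all at rest (z of hood in the frame of case between 0.023 and 0.038 m and x of hood in the frame of case between -0.095 and 0.095 m and y of hood in the frame of case between -0.125 and 0.075 m and angle between each of hood, lens_wide, lens_mid, lens_long's own z axis and vertical below 0.2 rad and z of lens_wide in the frame of case between 0.023 and 0.038 m and x of lens_wide in the frame of case between -0.095 and 0.095 m and y of lens_wide in the frame of case between -0.125 and 0.075 m and z of lens_mid in the frame of case between 0.023 and 0.038 m and x of lens_mid in the frame of case between -0.095 and 0.095 m and y of lens_mid in the frame of case between -0.125 and 0.075 m and z of lens_long in the frame of case between 0.023 and 0.038 m and x of lens_long in the frame of case between -0.095 and 0.095 m and y of lens_long in the frame of case between -0.125 and 0.075 m and horizontal distance between brush and brush_holder below 0.02 m and z of brush in the frame of case below 0.02 m and angle between brush's own z axis and vertical below 0.35 rad and value of joint lid below 0.035 rad and value of joint latch below 0.12 rad and linear speed of each of hood, brush, lens_wide, lens_mid, lens_long below 0.05 m/s); the robot touches nothing.
It fails at once if the belt pack, battery plate, lens cap or fuse holders are moved more than 30 mm (distance of any of belt_pack, battery_plate, lens_cap, fuse_holders from where it was at the start of the episode above 0.03 m).
It fails at once if the hood or a lens is dropped or thrown (faster than 1.4 m/s, a fall of 10 cm) (linear speed of any of hood, lens_wide, lens_mid, lens_long above 1.4 m/s).
Of lens_wide, lens_mid, lens_long only 1 to 3 are there at a start; the rules pass over those that are not, and their reading is None.
At some moment in a run one of hood, lens_wide, lens_mid, lens_long may be knocked a few centimetres aside while the robot is not near it.
It also fails if it takes over 210 s, if anything falls off the work surface, if the arm or the gripper's body presses on something with over 40 N, if the wrist force passes 120 N, or if a joint passes its speed limit or range.

ROBOT

A 6-joint arm with a two-finger parallel gripper is mounted at the origin on the work surface. World frame = base frame: x ahead of the robot, y to its left, z up, the work surface at z = 0. Lengths are in m, angles in rad, forces in N, time in s.
With the tool pointing down it reaches from about 0.35 to 0.775 m from the base axis. Payload 7.3 kg.
Tool frame: the origin (TCP) lies at the very end of the fingers, on their centre line; the grasp point (between the pads) lies 19 mm behind it; z points along the fingers, y is the line along which they close (so a half turn about z gives the same grasp; the last joint's range is limited). The gripper opens to 92 mm and grips with 3 to 60 N. Pads are 19 mm wide; open, the fingers measure 130 mm over their backs; the gripper's body (75 mm by 190 mm) begins 47 mm behind the grasp point.
Start: joints at [1.103, 0.342, 1.524, -0, 1.275, -0.146], TCP at [0.166, 0.498, 0.227] pointing down, gripper open.
Joint ranges: [-2.53, 2.53], [-0.77, 2.02], [0.04, 2.7], [-1, 4.14], [0.28, 2.66], [-3.11, 3.11]. Speed limits (rad/s): [2.57, 2.57, 3.14, 3.14, 3.14, 3.14].

INTERFACE

Orientations are given as [roll, pitch, yaw] about the fixed x, y, z axes, in that order (R = Rz(yaw) Ry(pitch) Rx(roll)).
In Python, from cell import telemetry, eyes, job gives the robot as it stands.
- The arm moves only by the tool apply_moves, never from a script. Its arguments are lists of equal length, an entry for each row: "delta_pos": the shift along the world's x, y, z each as a share of 0.4 m, from -1 to 1, a list of three; "dr": the turn, a rotation vector about the world's x, y, z each as a share of 0.5 rad, from -1 to 1, a list of three; "jaw": the opening, from 0 (shut) to 1 (fully open). A call has 1 to 8 rows; each row is the pose to reach, as a shift and turn from the pose commanded when the call began; what a row does not reach only later rows make up. A row lasts 1/12 s, in which the tool goes at most 41.7 mm and 7.16 degrees, less where a joint would pass 70% of its speed; a pose out of reach is approached as far as the arm can. A call with a number of a shift or a turn outside -1 to 1 is refused whole. A call with a gripper value outside its range is refused whole. The fingers move at their own pace and stop on an object; "force" is the grip in N (left out, the last holds). Time passes only in rows, so rows that repeat a pose let the fingers close. It gives the time, the measured TCP pose, the force, the opening and the grip force at its end, in the units of the state.
- telemetry.observe(): the state, without advancing time (a new reading comes with each control period).
- eyes.read_camera(name): name is "side" or "top"; returns the picture (384x512x3 uint8, red, green, blue); there is no depth.
- eyes.camera_model(name): a dict with "vertical_fov" (degrees; the focal length in pixels is half the picture's height over the tangent of half this angle, whatever the lens; pixels are square), "cx", "cy" (the principal point, pixels), "rvec" (rotation vector, rad) and "tvec" (3), from world to camera coordinates, as OpenCV has them. Camera axes: x right, y down, z forward; pixel columns grow to the right and rows downward; lengths in m; the calibration is good to about 2 mm. A picture is of the moment at which its call begins. camera_model takes no time and is no camera call.
- job.hand_in(): hands the job in; it is judged then, once.
The state is a dict: "time": time; "qpos": joint angles; "qvel": joint speeds; "joint_efforts": joint torques, N m; "tool_pos": TCP position; "tool_rot": TCP orientation; "contact_force": force on the tool from outside, world axes, zero at the start; "torque": the same for the moment, N m; "opening": finger opening in m; "grip_force": force on a finger pad.
Only numpy, scipy, OpenCV 4.12 (cv2) and the standard library are available. Lean on these libraries where they do the work, as an engineer would, in place of code of your own. Each camera call takes 0.05 s, during which the arm holds its last target. There are 200 camera calls.

## Working session

There is one attempt and no reset: what is moved stays moved. The work goes in short steps, Python scripts to look and compute and a tool call to move; the robot and the scene stay as the last step left them, time stands still between calls to the robot, and variables do not carry over. Pictures are saved under pics/ and viewed, at most 14 in all, crops included, and the job is handed in when it is done.

Besides the shell and the picture viewer there is one more tool, called after "Request:" in YAML: its name, and indented under it one key for each argument. apply_moves: Moves the arm, as the interface text tells. Its arguments: {"type":"object","properties":{"delta_pos":{"type":"array"},"dr":{"type":"array"},"jaw":{"type":"array"},"force":{"type":"number"}},"required":["delta_pos","dr","jaw"]}

```bash
mkdir -p pics; ls; cat > h.py <<'E'
import numpy as np, cv2
from cell import telemetry, eyes, job
def cam(n):
    m=eyes.camera_model(n); R=cv2.Rodrigues(np.array(m["rvec"],float))[0]; t=np.array(m["tvec"],float)
    f=192/np.tan(np.radians(m["vertical_fov"])/2)
    return R,t,f,m["cx"],m["cy"],m
def proj(n,P):
    R,t,f,cx,cy,_=cam(n); p=np.atleast_2d(P)@R.T+t
    return np.c_[f*p[:,0]/p[:,2]+cx,f*p[:,1]/p[:,2]+cy]
def ray(n,u,v):
    R,t,f,cx,cy,_=cam(n); return -R.T@t, R.T@np.array([(u-cx)/f,(v-cy)/f,1])
def onz(n,u,v,z):
    c,d=ray(n,u,v); return c+d*(z-c[2])/d[2]
def two(u1,v1,u2,v2):
    a,d=ray("top",u1,v1); b,e=ray("side",u2,v2); s=np.linalg.lstsq(np.c_[d,-e],b-a,rcond=None)[0]
    return (a+s[0]*d+b+s[1]*e)/2, np.linalg.norm(a+s[0]*d-b-s[1]*e)
E
python3 - <<'E'
from h import *
for n in("top","side"):
    i=eyes.read_camera(n); cv2.imwrite(f"pics/{n}0.png",cv2.resize(i[:,:,::-1],(800,600),interpolation=cv2.INTER_CUBIC)); np.save(f"{n}0.npy",i); print(cam(n)[5],-cam(n)[0].T@cam(n)[1])
print(telemetry.observe())
E
```

```text
pics
{'vertical_fov': 46.49398255738468, 'cx': 256.1004826469501, 'cy': 188.9031676599499, 'rvec': array([ 2.13200853, -2.16918089,  0.15473638]), 'tvec': array([-0.16939817,  0.58510136,  1.4049249 ])} [ 0.38056624 -0.17224291  1.47321249]
{'vertical_fov': 57.28672145136183, 'cx': 256.9517356176533, 'cy': 190.89306824359232, 'rvec': array([ 2.27582067, -0.7655681 ,  0.28645962]), 'tvec': array([-0.5444687 ,  0.25564102,  1.17098954])} [ 0.07503021 -0.8324184   1.01708656]
{'time': 0.1, 'qpos': array([ 1.10298211e+00,  3.42637715e-01,  1.52489935e+00, -1.28362899e-05,
        1.27538582e+00, -1.45992521e-01]), 'qvel': array([-0.00050636, -0.00036266, -0.00148493, -0.00109387,  0.00076975,
       -0.00029355]), 'joint_efforts': array([ 1.88925544e-03, -4.32000196e+01, -2.44694388e+01,  7.20061641e-02,
        5.25072974e-02, -6.09153312e-05]), 'tool_pos': array([0.16587474, 0.49773889, 0.22613014]), 'tool_rot': array([-3.14027479e+00, -1.81369482e-04,  2.81977459e+00]), 'contact_force': array([ 0.51481499,  0.43107574, -0.22809534]), 'torque': array([-0.03023913,  0.03009849,  0.02420822]), 'grip_force': 0.0, 'opening': 0.0915462694977402}
```

View pics/top0.png

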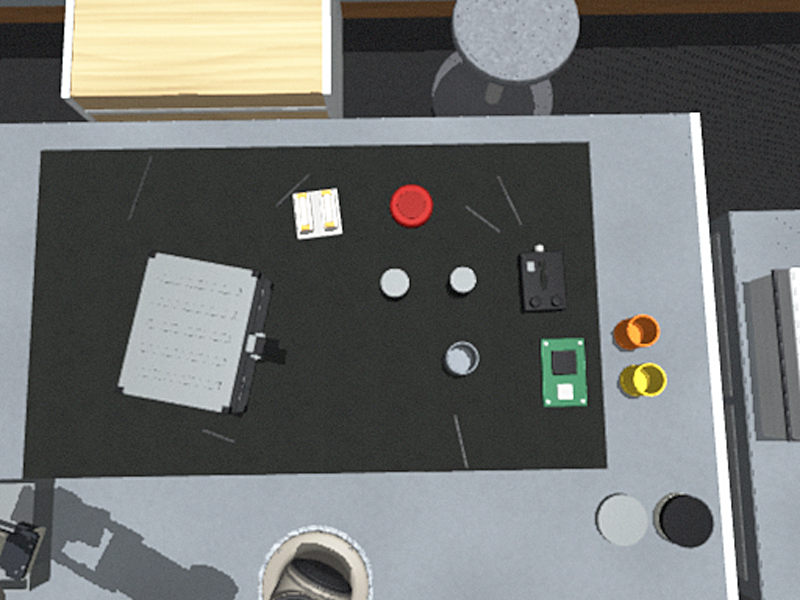

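View pics/side0.png

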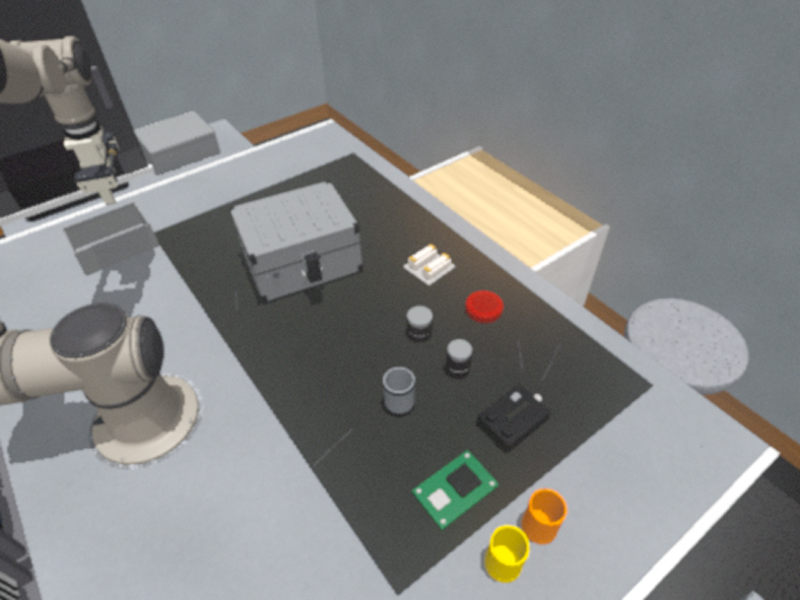

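Top view (800×600) shows the case at about (190,335) with its latch at (258,347), facing right. Two grey-capped lenses stand at (395,283) and (463,280), and the grey hood at (461,359). The orange (640,331) and yellow (648,380) cups, and the grey and black discs at (621,519) and (685,520), lie off the mat and aren't meant. The hood I want is the grey one, the only cup on the mat.

```bash
python3 - <<'E'
from h import *
t=np.load("top0.npy"); s=np.load("side0.npy")
for n,i in(("top",t),("side",s)):
    print(n); g=i.astype(int); sat=g.max(2)-g.min(2)
    m=((g.mean(2)>85)&(sat<60)).astype(np.uint8)
    c,_=cv2.findContours(m,cv2.RETR_EXTERNAL,cv2.CHAIN_APPROX_NONE)
    for k in c:
        a=cv2.contourArea(k)
        if 60<a<12000:
            x,y,w,h=cv2.boundingRect(k); (ex,ey),ax,an=cv2.fitEllipse(k)
            print(a,(x,y,w,h),"ell",np.round((ex,ey,*ax,an),1), np.round(cv2.boxPoints(cv2.minAreaRect(k)),1).tolist() if a>3000 else "")
r=cv2.resize(t[150:280,70:330,::-1],(780,390),interpolation=cv2.INTER_CUBIC)
q=cv2.resize(s[110:280,140:310,::-1],(600,600),interpolation=cv2.INTER_CUBIC)
cv2.imwrite("pics/ct.png",r); cv2.imwrite("pics/cs.png",q)
E
```

```text
top
507.0 (0, 309, 23, 27) ell [ 10.5 320.9  24.3  29.5   4.5] 
127.0 (467, 259, 12, 113) ell [472.6 315.6   2.3 109.  175.3] 
95.5 (356, 245, 11, 11) ell [361.1 250.2  11.3  11.6  85.4] 
335.5 (285, 218, 22, 22) ell [295.5 228.7  20.7  20.8 155.1] 
67.5 (157, 213, 13, 13) ell [162.1 218.4   9.   14.6  46. ] 
250.0 (243, 172, 19, 18) ell [252.2 180.5  17.6  18.2  94.9] 
203.0 (288, 170, 17, 18) ell [295.9 178.5  15.8  16.5 109.7] 
6534.0 (75, 162, 90, 102) ell [119.9 212.5  82.  109.5  15.7] [[73.80000305175781, 250.60000610351562], [94.19999694824219, 157.60000610351562], [165.5, 173.1999969482422], [145.0, 266.29998779296875]]
109.5 (458, 149, 11, 105) ell [463.2 201.    2.2  99.2 175.3] 
8566.0 (466, 134, 46, 250) ell [491.7 210.1  40.2 368.3 177.6] [[466.0, 134.0], [511.0, 134.0], [511.0, 383.0], [466.0, 383.0]]
793.0 (187, 120, 33, 34) ell [202.7 136.8  33.2  34.1  77.2] 
85.0 (311, 53, 11, 13) ell [315.4  59.1   9.3  12.8  16.4] 
84.5 (154, 45, 50, 6) ell [181.6  47.7   4.2  46.   88.6] 
118.0 (276, 33, 20, 29) ell [285.5  46.4  10.   29.9  29.1] 
83.0 (114, 29, 42, 8) ell [133.6  32.7   5.3  37.2  87.8] 
110.5 (123, 2, 67, 5) ell [154.    4.2   3.9  57.4  91.3] 
3466.0 (290, 0, 81, 53) ell [330.2  22.6  54.8  86.   91.2] [[290.0, 0.0], [370.0, 0.0], [370.0, 52.0], [290.0, 52.0]]
94.5 (0, 0, 41, 4) ell [16.8  1.4  3.2 49.9 89.4] 
side
423.5 (40, 82, 34, 27) ell [ 57.2  95.4  23.6  29.5 109.6] 
2045.5 (0, 23, 60, 57) ell [ 28.3  48.9  49.8  65.2 135.2]
```

View pics/ct.png

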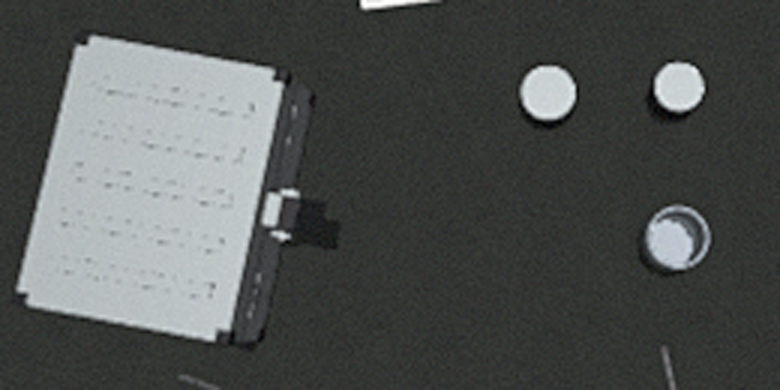

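View pics/cs.png

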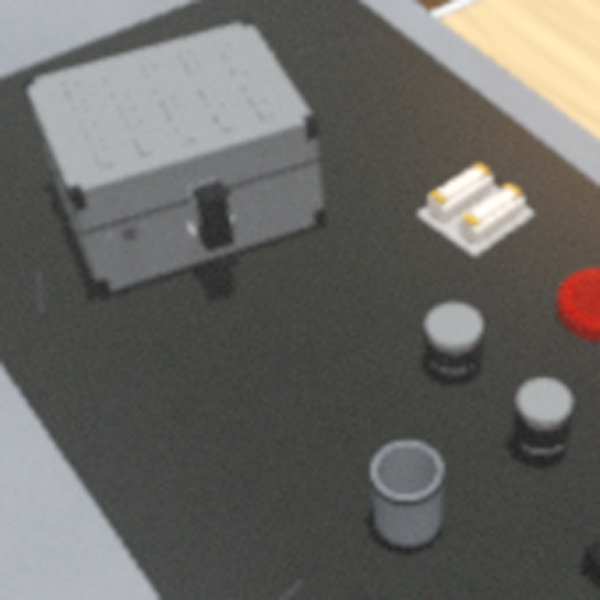

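```bash
python3 - <<'E'
from h import *
for nm,a in dict(lensA=(252.2,180.5,268.6,202.6),lensB=(295.9,178.5,294.1,224.2),hood=(295.5,228.7,255.3,243.4),lidF_far=(163.5,173,140+317/3.53,110+115/3.53),lidF_near=(144,265,140+72/3.53,110+192/3.53),
 latch=(70+290/3,150+214/3,140+212/3.53,110+187/3.53)).items(): print(nm,[np.round(x,4) for x in two(*a)])
for nm,u,v,d,z in (("A",252.2,180.5,18.4,.07),("B",295.9,178.5,16.6,.083),("hood",295.5,228.7,21.2,.09)):
    print(nm,onz("top",u,v,z).round(4),"diam",np.linalg.norm(onz("top",u+d/2,v,z)-onz("top",u-d/2,v,z)).round(4))
C=np.array([[73.8,250.6],[94.2,157.6],[165.5,173.2],[145,266.3]])
W=np.array([onz("top",*c,.16) for c in C]);print(W.round(4)); 
f=W[2]-W[3]; print("front edge",f,np.linalg.norm(f),"sidelen",np.linalg.norm(W[2]-W[1]),np.linalg.norm(W[3]-W[0]),"ctr",W.mean(0),"case y yaw",np.arctan2(-f[1],-f[0]))
E
```

```text
lensA [array([ 0.6079, -0.1678,  0.058 ]), np.float64(0.0016)]
lensB [array([ 0.6095, -0.3067,  0.0704]), np.float64(0.0006)]
hood [array([ 0.45  , -0.2993,  0.0877]), np.float64(0.0018)]
lidF_far [array([0.6197, 0.0941, 0.164 ]), np.float64(0.0056)]
lidF_near [array([0.3514, 0.148 , 0.1614]), np.float64(0.0063)]
latch [array([0.4786, 0.0874, 0.1411]), np.float64(0.0077)]
A [ 0.6052 -0.1674  0.07  ] diam 0.0585
B [ 0.6072 -0.3053  0.083 ] diam 0.0523
hood [ 0.4491 -0.2987  0.09  ] diam 0.0655
[[0.3933 0.3542 0.16  ]
 [0.6683 0.3041 0.16  ]
 [0.6172 0.0903 0.16  ]
 [0.3447 0.1466 0.16  ]]
front edge [ 0.27258341 -0.05635289  0.        ] 0.2783475613171654 sidelen 0.21983085242153308 0.21324656381750035 ctr [0.50587171 0.22380258 0.16      ] case y yaw 2.9377283217229317
```

Lens A (z 0.058–0.064, ø58) fits lens_wide. Lens B (z 0.070, ø52) fits lens_mid. The hood rim comes out at z 0.088, ø65. I'll refine the case pose from its lid edges.

```bash
python3 - <<'E'
from h import *
t=np.load("top0.npy").astype(int); m=((t.mean(2)>85)&(t.max(2)-t.min(2)<60)).astype(np.uint8)
m[:, :70]=0; m=cv2.morphologyEx(m,cv2.MORPH_OPEN,np.ones((5,5)))
c=max((k for k in cv2.findContours(m,0,cv2.CHAIN_APPROX_NONE)[0] if cv2.boundingRect(k)[0]<100 and cv2.boundingRect(k)[1]>150),key=cv2.contourArea)[:,0].astype(float)
W=np.array([onz("top",*p,.16)[:2] for p in c]); ctr=np.array([.506,.224]); th=1.36
for _ in range(3):
    u=np.array([np.cos(th),np.sin(th)]); v=np.array([-u[1],u[0]]); L=(W-ctr)@np.c_[u,v]
    F={}
    for nm,a,val,oth in(("front",0,-.105,.11),("back",0,.105,.11),("-y",1,-.135,.08),("+y",1,.135,.08)):
        s=(abs(L[:,a]-val)<.02)&(abs(L[:,1-a])<oth)
        if nm=="front": s&=abs(L[:,1])>.03
        p=np.polyfit(L[s,1-a],L[s,a],1); r=abs(np.polyval(p,L[s,1-a])-L[s,a]); F[nm]=(s.sum(),p.round(4),r.max().round(4))
    d=np.median([-F["front"][1][0],-F["back"][1][0],F["-y"][1][0],F["+y"][1][0]])
    ctr=ctr+u*(F["front"][1][1]+F["back"][1][1])/2+v*(F["-y"][1][1]+F["+y"][1][1])/2; th+=d
    print(th,ctr,F)
u=np.array([np.cos(th),np.sin(th),0]); v=np.array([-u[1],u[0],0]); k=np.array([0,0,1])
cw=lambda x,y,z: np.array([*ctr,0])+u*x+v*y+k*z
tab=np.array([cw(-.154,0,.144)]); print("tab",tab,proj("top",tab),proj("side",tab),"hinge",cw(.105,0,.105),"holder",cw(0,.1,.15))
print(proj("side",[cw(-.105,-.135,0),cw(-.105,.135,0)]))
E
```

```text
1.3665 [0.50498413 0.22283681] {'front': (np.int64(54), array([-0.007 , -0.1071]), np.float64(0.0014)), 'back': (np.int64(73), array([-0.0077,  0.1044]), np.float64(0.0017)), '-y': (np.int64(52), array([ 0.0056, -0.1347]), np.float64(0.0016)), '+y': (np.int64(54), array([0.006 , 0.1362]), np.float64(0.0016))}
1.3668500000000001 [0.50499427 0.22288577] {'front': (np.int64(54), array([-0.0005, -0.1057]), np.float64(0.0014)), 'back': (np.int64(73), array([-0.0012,  0.1058]), np.float64(0.0017)), '-y': (np.int64(52), array([-0.0009, -0.1354]), np.float64(0.0016)), '+y': (np.int64(54), array([0.0002, 0.1354]), np.float64(0.0015))}
1.3668 [0.50498415 0.22283681] {'front': (np.int64(54), array([-1.000e-04, -1.058e-01]), np.float64(0.0014)), 'back': (np.int64(73), array([-0.0009,  0.1057]), np.float64(0.0017)), '-y': (np.int64(52), array([-0.0012, -0.1354]), np.float64(0.0016)), '+y': (np.int64(54), array([-0.0002,  0.1354]), np.float64(0.0015))}
tab [[0.47378615 0.07203003 0.144     ]] [[172.1887878  221.60203832]] [[199.91491163 165.25513351]] hinge [0.52625551 0.32565961 0.105     ] holder [0.40705767 0.24309525 0.15      ]
[[231.3368924  174.09537425]
 [168.37625059 194.76115615]]
```

Request:
apply_moves:
  delta_pos:
    - [0.26,-0.35,0.06]
    - [0.26,-0.35,0.06]
    - [0.26,-0.35,0.06]
    - [0.26,-0.35,0.06]
    - [0.26,-0.35,0.06]
  dr:
    - [0,0,-0.968]
    - [0,0,-0.968]
    - [0,0,-0.968]
    - [0,0,-0.968]
    - [0,0,-0.968]
  jaw: [0.75,0.75,0.75,0.75,0.75]
  force: 20

```text
time: 0.52
tool_pos: [0.2726, 0.3545, 0.2513]
tool_rot: [3.141, 0.002, 2.327]
contact_force: [0.0, 0.7, 0.8]
opening: 0.0694
grip_force: 0.0
```

Request:
apply_moves:
  delta_pos:
    - [0.26,-0.36,0]
    - [0.26,-0.36,0]
    - [0.26,-0.36,0]
    - [0.26,-0.36,0]
    - [0.26,-0.36,0]
  dr:
    - [0,0,-0.968]
    - [0,0,-0.968]
    - [0,0,-0.968]
    - [0,0,-0.968]
    - [0,0,-0.968]
  jaw: [0.75,0.75,0.75,0.75,0.75]

```text
time: 0.93
tool_pos: [0.3765, 0.2104, 0.2506]
tool_rot: [3.141, 0.002, 1.843]
contact_force: [0.4, -0.0, 0.6]
opening: 0.0685
grip_force: 0.0
```

Request:
apply_moves:
  delta_pos:
    - [0.25,-0.355,0]
    - [0.25,-0.355,0]
    - [0.25,-0.355,0]
    - [0.25,-0.355,0]
    - [0.25,-0.355,0]
    - [0.25,-0.355,0]
  dr:
    - [0,0,-0.968]
    - [0,0,-0.968]
    - [0,0,-0.968]
    - [0,0,-0.968]
    - [0,0,-0.968]
    - [0,0,-0.968]
  jaw: [0.75,0.75,0.75,0.75,0.75,0.75]

```text
time: 1.43
tool_pos: [0.4749, 0.0705, 0.25]
tool_rot: [-3.141, 0.0, 1.366]
contact_force: [-0.0, 0.8, -0.2]
opening: 0.0686
grip_force: 0.0
```

Request:
apply_moves:
  delta_pos:
    - [0,0,-0.1]
    - [0,0,-0.2]
    - [0,0,-0.312]
    - [0,0,-0.312]
    - [0,0,-0.312]
    - [0,0,-0.312]
    - [0,0,-0.312]
    - [0,0,-0.312]
  dr:
    - [0,0,0]
    - [0,0,0]
    - [0,0,0]
    - [0,0,0]
    - [0,0,0]
    - [0,0,0]
    - [0,0,0]
    - [0,0,0]
  jaw: [0.75,0.75,0.75,0.75,0,0,0,0]

```text
time: 2.1
tool_pos: [0.4754, 0.0725, 0.1283]
tool_rot: [3.137, -0.001, 1.369]
contact_force: [-0.0, 0.4, 0.5]
opening: 0.0469
grip_force: 0.0
```

Request:
apply_moves:
  delta_pos:
    - [0,0,0]
    - [0,0,0]
    - [0,0,0]
  dr:
    - [0,0,0]
    - [0,0,0]
    - [0,0,0]
  jaw: [0,0,0]

```text
time: 2.35
tool_pos: [0.4729, 0.072, 0.1268]
tool_rot: [-3.14, 0.001, 1.368]
contact_force: [-6.7, -0.4, 7.4]
opening: 0.032
grip_force: 20.0
```

Gripped at 32 mm as expected. Now I'll swing the latch.

Request:
apply_moves:
  delta_pos:
    - [-0.006,-0.03,-0.017]
    - [-0.012,-0.057,-0.038]
    - [-0.017,-0.08,-0.064]
    - [-0.021,-0.099,-0.092]
    - [-0.024,-0.118,-0.134]
    - [-0.027,-0.129,-0.179]
    - [-0.027,-0.131,-0.213]
    - [-0.027,-0.13,-0.236]
  dr:
    - [0,0,0]
    - [0,0,0]
    - [0,0,0]
    - [0,0,0]
    - [0,0,0]
    - [0,0,0]
    - [0,0,0]
    - [0,0,0]
  jaw: [0,0,0,0,0,0,0,0]

```text
time: 3.02
tool_pos: [0.4621, 0.0202, 0.0307]
tool_rot: [-3.139, -0.0, 1.367]
contact_force: [-3.6, 3.7, 3.5]
opening: 0.0318
grip_force: 20.0
```

Request:
apply_moves:
  delta_pos:
    - [0,0,0]
    - [0,0,0]
    - [0,0,0]
    - [0,0,0]
    - [0,0,0]
  dr:
    - [0,0,0]
    - [0,0,0]
    - [0,0,0]
    - [0,0,0]
    - [0,0,0]
  jaw: [0,0.75,0.75,0.75,0.75]

```text
time: 3.43
tool_pos: [0.4642, 0.0199, 0.0324]
tool_rot: [3.139, -0.0, 1.368]
contact_force: [-0.1, 0.5, -0.3]
opening: 0.0538
grip_force: 0.0
```

Request:
apply_moves:
  delta_pos:
    - [0,0,0.12]
    - [0,0,0.22]
    - [0,0,0.3]
    - [0,0,0.3]
    - [0,0,0.3]
  dr:
    - [0,0,0]
    - [0,0,0]
    - [0,0,0]
    - [0,0,0]
    - [0,0,0]
  jaw: [0.75,0.75,0.75,0.75,0.75]

```text
time: 3.85
tool_pos: [0.4649, 0.0199, 0.1542]
tool_rot: [3.135, -0.0, 1.368]
contact_force: [-0.4, 0.3, 0.0]
opening: 0.0687
grip_force: 0.0
```

```bash
python3 - <<'E'
from h import *
s=eyes.read_camera("side"); cv2.imwrite("pics/s1.png",cv2.resize(s[60:260,120:320,::-1],(600,600),interpolation=cv2.INTER_CUBIC))
E
```

```text
(no output)
```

View pics/s1.png

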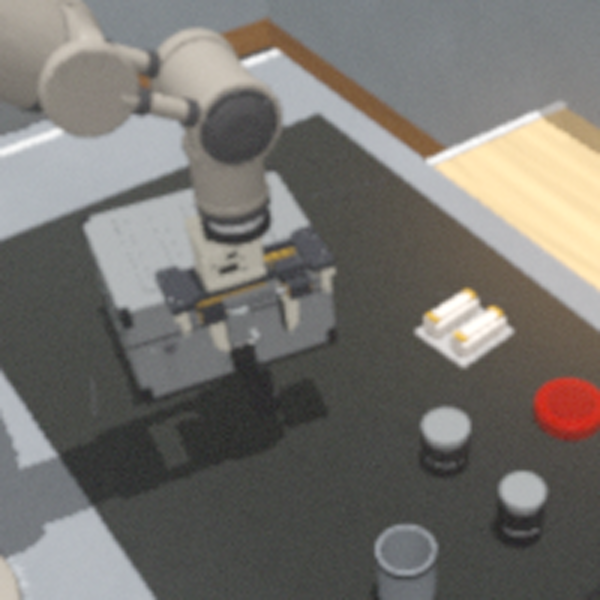

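Latch lever is down (crop (255,390)) and the lip is clear between the fingers. Next, the lid arc.

```bash
cat >> h.py <<'E'
TH=1.3668; CTR=np.array([.505,.2229]); U=np.array([np.cos(TH),np.sin(TH),0]); V=np.array([-U[1],U[0],0])
def cw(x,y,z): return np.array([*CTR,0])+U*x+V*y+np.array([0,0,z])
def rows(pts,start):
    print([[round(float(a),3) for a in (p-start)/.4] for p in pts])
E
python3 - <<'E'
from h import *
s=telemetry.observe()["tool_pos"]; print(s)
P=lambda a: cw(.105-.230*np.cos(a)+.012*np.sin(a),0,.105+.230*np.sin(a)+.012*np.cos(a)-.008)
rows([cw(-.125,0,.154),P(0)],s)
for a in((0,.6),(.6,1.25),(1.25,1.9)):
    rows([P(x) for x in np.linspace(*a,9 if 1 else 0)[1:]],P(a[0]))
E
```

```text
[0.46361152 0.02002703 0.15246889]
[[0.04, 0.201, 0.004], [0.04, 0.201, -0.109]]
[[0.001, 0.004, 0.043], [0.002, 0.011, 0.086], [0.004, 0.021, 0.128], [0.007, 0.034, 0.169], [0.01, 0.05, 0.209], [0.014, 0.069, 0.247], [0.019, 0.091, 0.284], [0.024, 0.115, 0.319]]
[[0.006, 0.029, 0.036], [0.013, 0.061, 0.069], [0.02, 0.096, 0.1], [0.027, 0.133, 0.128], [0.036, 0.172, 0.152], [0.044, 0.212, 0.174], [0.053, 0.255, 0.191], [0.062, 0.298, 0.206]]
[[0.009, 0.045, 0.011], [0.019, 0.09, 0.017], [0.028, 0.136, 0.02], [0.038, 0.181, 0.02], [0.047, 0.227, 0.015], [0.056, 0.272, 0.007], [0.065, 0.316, -0.005], [0.074, 0.36, -0.021]]
```

Request:
apply_moves:
  delta_pos:
    - [0.02,0.1,0.004]
    - [0.04,0.201,0.004]
    - [0.04,0.201,0.004]
    - [0.04,0.201,-0.06]
    - [0.04,0.201,-0.109]
    - [0.04,0.201,-0.109]
    - [0.04,0.201,-0.109]
    - [0.04,0.201,-0.109]
  dr:
    - [0,0,0]
    - [0,0,0]
    - [0,0,0]
    - [0,0,0]
    - [0,0,0]
    - [0,0,0]
    - [0,0,0]
    - [0,0,0]
  jaw: [0.75,0.75,0.75,0.75,0.75,0.75,0.75,0]
  force: 40

```text
time: 4.57
tool_pos: [0.4793, 0.0999, 0.1082]
tool_rot: [-3.141, 0.0, 1.367]
contact_force: [0.1, -0.3, -0.1]
opening: 0.0661
grip_force: 0.0
```

Request:
apply_moves:
  delta_pos:
    - [0,0,0]
    - [0,0,0]
    - [0,0,0]
    - [0,0,0]
    - [0,0,0]
    - [0,0,0]
  dr:
    - [0,0,0]
    - [0,0,0]
    - [0,0,0]
    - [0,0,0]
    - [0,0,0]
    - [0,0,0]
  jaw: [0,0,0,0,0,0]

```text
time: 5.07
tool_pos: [0.4784, 0.1006, 0.1081]
tool_rot: [-3.14, 0.0, 1.368]
contact_force: [-3.6, 0.8, 3.1]
opening: 0.032
grip_force: 40.0
```

Request:
apply_moves:
  delta_pos:
    - [0.001,0.004,0.043]
    - [0.002,0.011,0.086]
    - [0.004,0.021,0.128]
    - [0.007,0.034,0.169]
    - [0.01,0.05,0.209]
    - [0.014,0.069,0.247]
    - [0.019,0.091,0.284]
    - [0.024,0.115,0.319]
  dr:
    - [0,0,0]
    - [0,0,0]
    - [0,0,0]
    - [0,0,0]
    - [0,0,0]
    - [0,0,0]
    - [0,0,0]
    - [0,0,0]
  jaw: [0,0,0,0,0,0,0,0]

```text
time: 5.73
tool_pos: [0.4878, 0.1467, 0.2351]
tool_rot: [-3.139, 0.001, 1.368]
contact_force: [1.3, 2.9, -8.5]
opening: 0.0312
grip_force: 40.0
```

Lid is rising with a solid grip; I'll continue the arc.

Request:
apply_moves:
  delta_pos:
    - [0.006,0.029,0.036]
    - [0.013,0.061,0.069]
    - [0.02,0.096,0.1]
    - [0.027,0.133,0.128]
    - [0.036,0.172,0.152]
    - [0.044,0.212,0.174]
    - [0.053,0.255,0.191]
    - [0.062,0.298,0.206]
  dr:
    - [0,0,0]
    - [0,0,0]
    - [0,0,0]
    - [0,0,0]
    - [0,0,0]
    - [0,0,0]
    - [0,0,0]
    - [0,0,0]
  jaw: [0,0,0,0,0,0,0,0]

```text
time: 6.4
tool_pos: [0.5123, 0.2657, 0.3168]
tool_rot: [-3.137, 0.004, 1.368]
contact_force: [-1.7, -1.7, -9.9]
opening: 0.0313
grip_force: 40.0
```

Request:
apply_moves:
  delta_pos:
    - [0.009,0.045,0.011]
    - [0.019,0.09,0.017]
    - [0.028,0.136,0.02]
    - [0.038,0.181,0.02]
    - [0.047,0.227,0.015]
    - [0.056,0.272,0.007]
    - [0.065,0.316,-0.005]
    - [0.074,0.36,-0.021]
  dr:
    - [0,0,0]
    - [0,0,0]
    - [0,0,0]
    - [0,0,0]
    - [0,0,0]
    - [0,0,0]
    - [0,0,0]
    - [0,0,0]
  jaw: [0,0,0,0,0,0,0,0]

```text
time: 7.07
tool_pos: [0.542, 0.4103, 0.3094]
tool_rot: [-3.139, 0.002, 1.368]
contact_force: [-4.4, -2.0, 1.5]
opening: 0.0317
grip_force: 40.0
```

Request:
apply_moves:
  delta_pos:
    - [0,0,0]
    - [0,0,0]
    - [0,0,0]
    - [0,0,0]
    - [0,0,0]
    - [0,0,0]
  dr:
    - [0,0,0]
    - [0,0,0]
    - [0,0,0]
    - [0,0,0]
    - [0,0,0]
    - [0,0,0]
  jaw: [0,0.6,0.6,0.6,0.6,0.6]

```text
time: 7.57
tool_pos: [0.5435, 0.409, 0.3098]
tool_rot: [3.141, -0.0, 1.367]
contact_force: [-0.4, 0.5, 0.1]
opening: 0.0544
grip_force: 0.0
```

Request:
apply_moves:
  delta_pos:
    - [0,0,0.1]
    - [0,0,0.18]
    - [-0.05,-0.1,0.18]
    - [-0.1,-0.2,0.18]
    - [-0.15,-0.3,0.18]
    - [-0.2,-0.4,0.18]
    - [-0.25,-0.5,0.18]
    - [-0.25,-0.6,0.18]
  dr:
    - [0,0,0]
    - [0,0,0]
    - [0,0,0]
    - [0,0,0]
    - [0,0,0]
    - [0,0,0]
    - [0,0,0]
    - [0,0,0]
  jaw: [0.6,0.6,0.6,0.6,0.6,0.6,0.6,0.6]

```text
time: 8.23
tool_pos: [0.4421, 0.1807, 0.3823]
tool_rot: [3.141, -0.001, 1.369]
contact_force: [1.6, 0.1, 0.5]
opening: 0.055
grip_force: 0.0
```

Request:
apply_moves:
  delta_pos:
    - [0.0,-0.1,0]
    - [0.0,-0.2,0]
    - [0,-0.3,0]
    - [0,-0.4,0]
    - [0,-0.45,0]
    - [0,-0.45,0]
  dr:
    - [0,0,0]
    - [0,0,0]
    - [0,0,0]
    - [0,0,0]
    - [0,0,0]
    - [0,0,0]
  jaw: [0.6,0.6,0.6,0.6,0.6,0.6]

```text
time: 8.73
tool_pos: [0.4445, -0.0018, 0.3818]
tool_rot: [3.141, 0.001, 1.362]
contact_force: [0.6, -0.1, 0.4]
opening: 0.0552
grip_force: 0.0
```

```bash
python3 - <<'E'
from h import *
t=eyes.read_camera("top");s=eyes.read_camera("side"); np.save("top1.npy",t);np.save("side1.npy",s)
a=cv2.resize(t[130:310,20:380],(800,400),interpolation=cv2.INTER_CUBIC)[:,:,::-1]
b=cv2.resize(s[60:260,120:320],(600,600),interpolation=cv2.INTER_CUBIC)[:,:,::-1]
cv2.imwrite("pics/t2.png",a); cv2.imwrite("pics/s2.png",b)
E
```

```text
(no output)
```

View pics/t2.png

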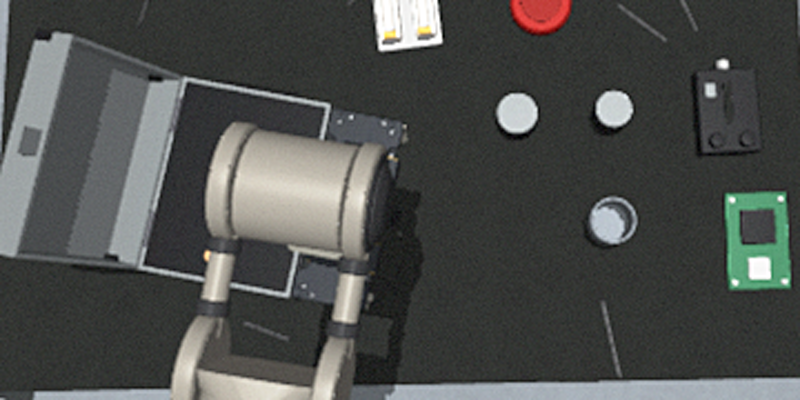

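View pics/s2.png

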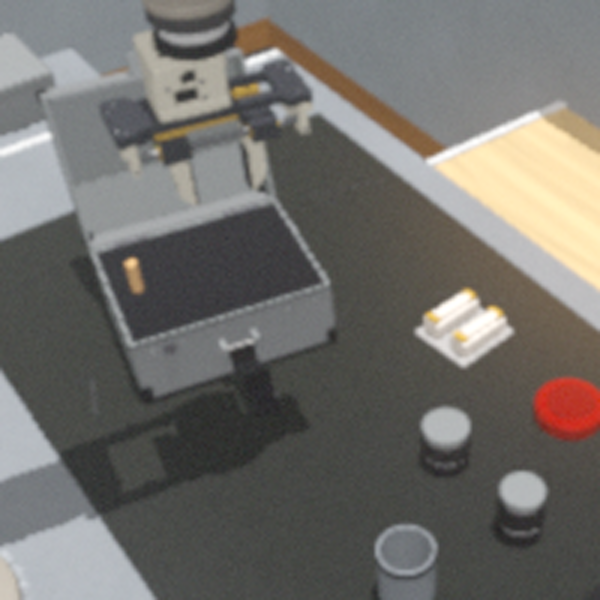

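Lid is open. The brush handle shows in the side crop at (132,262) and is half hidden in the top view at (208,256). I'll measure it.

```bash
python3 - <<'E'
from h import *
for n,(x0,x1,y0,y1) in(("top",(90,180,200,270)),("side",(140,200,120,180))):
    i=np.load(n+"1.npy")[y0:y1,x0:x1].astype(int); m=(i[:,:,0]-i[:,:,2]>45)
    y,x=np.nonzero(m); print(n,len(x),x.min()+x0,x.max()+x0,y.min()+y0,y.max()+y0)
    if n=="side":
        for r in np.unique(y): print(r+y0,(x[y==r]+x0).min(),(x[y==r]+x0).max(),end="; ")
b=[cw(0,.1,.15),cw(0,.1,.1)]; print("\npred side",proj("side",b),"top",proj("top",b))
print(two(113.6,245.2,164,148)); print(cw(0,.1,0))
E
```

```text
top 11 112 114 243 247
side 52 161 167 146 157
146 162 165; 147 161 165; 148 161 165; 149 162 165; 150 162 166; 151 162 166; 152 163 166; 153 163 166; 154 163 167; 155 163 167; 156 164 167; 157 165 166; 
pred side [[162.32489699 147.6659719 ]
 [164.95964367 157.43904113]] top [[113.26816219 245.20879345]
 [118.41999949 245.4496353 ]]
(array([0.40976732, 0.24184142, 0.14745545]), np.float64(0.0057122322417444684))
[0.40707352 0.24315844 0.        ]
```

Request:
apply_moves:
  delta_pos:
    - [-0.015,0.1,0]
    - [-0.03,0.2,0]
    - [-0.045,0.3,0]
    - [-0.06,0.4,0]
    - [-0.075,0.5,-0.05]
    - [-0.089,0.611,-0.1]
    - [-0.089,0.611,-0.2]
    - [-0.089,0.611,-0.3]
  dr:
    - [0,0,0]
    - [0,0,0]
    - [0,0,0]
    - [0,0,0]
    - [0,0,0]
    - [0,0,0]
    - [0,0,0]
    - [0,0,0]
  jaw: [0.6,0.6,0.6,0.6,0.6,0.6,0.6,0.6]
  force: 30

```text
time: 9.5
tool_pos: [0.4082, 0.2508, 0.2635]
tool_rot: [3.138, -0.003, 1.374]
contact_force: [-0.2, 0.1, -0.7]
opening: 0.0551
grip_force: 0.0
```

Request:
apply_moves:
  delta_pos:
    - [0,0,-0.1]
    - [0,0,-0.2]
    - [0,0,-0.3]
    - [0,0,-0.36]
    - [0,0,-0.36]
    - [0,0,-0.36]
    - [0,0,-0.36]
    - [0,0,-0.36]
  dr:
    - [0,0,0]
    - [0,0,0]
    - [0,0,0]
    - [0,0,0]
    - [0,0,0]
    - [0,0,0]
    - [0,0,0]
    - [0,0,0]
  jaw: [0.6,0.6,0.6,0.6,0.6,0,0,0]

```text
time: 10.17
tool_pos: [0.4104, 0.2473, 0.1218]
tool_rot: [3.138, -0.002, 1.368]
contact_force: [0.9, 0.1, 0.0]
opening: 0.04
grip_force: 0.0
```

Request:
apply_moves:
  delta_pos:
    - [0,0,0]
    - [0,0,0]
    - [0,0,0]
    - [0,0,0]
    - [0,0,0]
  dr:
    - [0,0,0]
    - [0,0,0]
    - [0,0,0]
    - [0,0,0]
    - [0,0,0]
  jaw: [0,0,0,0,0]

```text
time: 10.58
tool_pos: [0.4095, 0.2465, 0.1203]
tool_rot: [3.141, -0.001, 1.368]
contact_force: [-1.7, 0.2, 5.6]
opening: 0.0153
grip_force: 30.0
```

Request:
apply_moves:
  delta_pos:
    - [0,0,0.1]
    - [0,0,0.2]
    - [0,0,0.3]
    - [0,0,0.38]
    - [0,-0.1,0.38]
    - [0,-0.2,0.38]
    - [0,-0.3,0.38]
    - [0,-0.4,0.38]
  dr:
    - [0,0,0]
    - [0,0,0]
    - [0,0,0]
    - [0,0,0]
    - [0,0,0]
    - [0,0,0]
    - [0,0,0]
    - [0,0,0]
  jaw: [0,0,0,0,0,0,0,0]

```text
time: 11.25
tool_pos: [0.4086, 0.085, 0.2717]
tool_rot: [3.141, 0.0, 1.369]
contact_force: [1.2, -0.4, -0.1]
opening: 0.0153
grip_force: 30.0
```

Request:
apply_moves:
  delta_pos:
    - [0,-0.1,0]
    - [0,-0.2,0]
    - [0,-0.3,0]
    - [0,-0.4,0]
    - [0,-0.5,0]
    - [0,-0.5,0]
    - [0,-0.5,0]
  dr:
    - [0,0,0]
    - [0,0,0]
    - [0,0,0]
    - [0,0,0]
    - [0,0,0]
    - [0,0,0]
    - [0,0,0]
  jaw: [0,0,0,0,0,0,0]

```text
time: 11.83
tool_pos: [0.4088, -0.1154, 0.2712]
tool_rot: [-3.141, -0.0, 1.363]
contact_force: [0.6, 1.1, -0.0]
opening: 0.0149
grip_force: 30.0
```

```bash
cat >> h.py <<'E'
def blobs(n,box,thr=85,amin=60,amax=2000):
    i=eyes.read_camera(n); np.save(n+"L.npy",i); x0,x1,y0,y1=box; g=i[y0:y1,x0:x1].astype(int)
    m=((g.mean(2)>thr)&(g.max(2)-g.min(2)<60)).astype(np.uint8)
    for k in cv2.findContours(m,0,cv2.CHAIN_APPROX_NONE)[0]:
        if amin<cv2.contourArea(k)<amax:
            (ex,ey),ax,an=cv2.fitEllipse(k); print(n,np.round((ex+x0,ey+y0,*ax),1),cv2.contourArea(k))
E
python3 - <<'E'
from h import *
blobs("top",(200,345,140,270)); 
s=eyes.read_camera("side"); cv2.imwrite("pics/s3.png",cv2.resize(s[60:300,80:380,::-1],(750,600),interpolation=cv2.INTER_CUBIC)); print(telemetry.observe()["tool_pos"])
E
```

```text
top [219.3 266.5   6.8  20. ] 73.5
top [295.5 228.7  20.6  20.9] 335.5
top [252.2 180.5  17.7  18.1] 250.0
top [295.9 178.5  15.8  16.4] 202.0
top [208.3 145.3  12.2  22.2] 187.5
[ 0.40896551 -0.11303527  0.27141931]
```

View pics/s3.png

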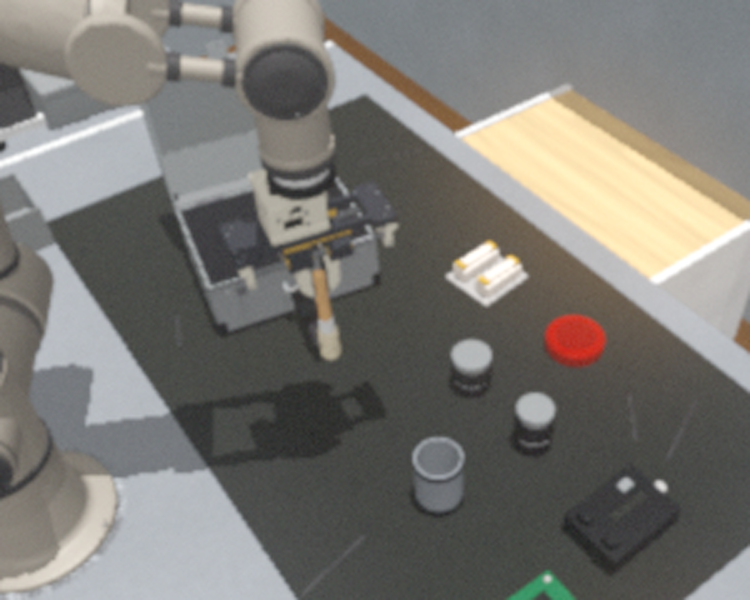

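Brush is held upright with its tip at crop (330,352), and the hood hasn't moved. I'll check the tip offset.

```bash
python3 - <<'E'
from h import *
print(proj("side",[[.409,-.113,.159],[.409,-.113,.232]]), onz("side",80+329*.4,60+350*.4,.159), onz("side",80+319*.4,60+268*.4,.232))
for z in(.088,.09): print(onz("top",295.5,228.7,z))
E
```

```text
[[210.88885977 199.96840973]
 [208.34625067 184.41604306]] [ 0.41078728 -0.11455337  0.159     ] [ 0.44886252 -0.04299361  0.232     ]
[ 0.44918226 -0.29887436  0.088     ]
[ 0.44908319 -0.29869153  0.09      ]
```

Request:
apply_moves:
  delta_pos:
    - [0.025,-0.1,0]
    - [0.05,-0.2,0]
    - [0.075,-0.3,0]
    - [0.09,-0.4,0]
    - [0.099,-0.46,0]
    - [0.099,-0.46,0]
    - [0.099,-0.46,0]
  dr:
    - [0,0,0]
    - [0,0,0]
    - [0,0,0]
    - [0,0,0]
    - [0,0,0]
    - [0,0,0]
    - [0,0,0]
  jaw: [0,0,0,0,0,0,0]

```text
time: 12.52
tool_pos: [0.4493, -0.2966, 0.2709]
tool_rot: [-3.14, -0.001, 1.368]
contact_force: [0.3, 1.3, 0.1]
opening: 0.0154
grip_force: 30.0
```

Request:
apply_moves:
  delta_pos:
    - [0,0,-0.08]
    - [0,0,-0.16]
    - [0,0,-0.24]
    - [0,0,-0.31]
    - [0,0,-0.365]
    - [0,0,-0.365]
    - [0,0,-0.365]
    - [0,0,-0.365]
  dr:
    - [0,0,0]
    - [0,0,0]
    - [0,0,0]
    - [0,0,0]
    - [0,0,0]
    - [0,0,0]
    - [0,0,0]
    - [0,0,0]
  jaw: [0,0,0,0,0,0,0,0]

```text
time: 13.18
tool_pos: [0.4499, -0.2969, 0.1274]
tool_rot: [3.139, 0.001, 1.37]
contact_force: [1.0, -0.6, 0.4]
opening: 0.0155
grip_force: 30.0
```

Request:
apply_moves:
  delta_pos:
    - [0,0,0.08]
    - [0,0,0.16]
    - [0,0,0.16]
    - [0,0,0.16]
    - [0,0,0.08]
    - [0,0,-0.008]
    - [0,0,-0.008]
    - [0,0,-0.008]
  dr:
    - [0,0,0]
    - [0,0,0]
    - [0,0,0]
    - [0,0,0]
    - [0,0,0]
    - [0,0,0]
    - [0,0,0]
    - [0,0,0]
  jaw: [0,0,0,0,0,0,0,0]

```text
time: 13.85
tool_pos: [0.4481, -0.2967, 0.1218]
tool_rot: [-3.138, -0.002, 1.368]
contact_force: [0.9, -0.5, 0.1]
opening: 0.015
grip_force: 30.0
```

Request:
apply_moves:
  delta_pos:
    - [0,0,0.08]
    - [0,0,0.165]
    - [0,0,0.165]
    - [0,0,0.165]
    - [0,0,0.08]
    - [0,0,0]
    - [0,0,0]
    - [0,0,0]
  dr:
    - [0,0,0]
    - [0,0,0]
    - [0,0,0]
    - [0,0,0]
    - [0,0,0]
    - [0,0,0]
    - [0,0,0]
    - [0,0,0]
  jaw: [0,0,0,0,0,0,0,0]

```text
time: 14.52
tool_pos: [0.448, -0.2969, 0.1217]
tool_rot: [-3.138, -0.002, 1.368]
contact_force: [-0.3, 0.4, 0.6]
opening: 0.0155
grip_force: 30.0
```

Request:
apply_moves:
  delta_pos:
    - [0,0,0.08]
    - [0,0,0.165]
    - [0,0,0.165]
    - [0,0,0.165]
    - [0,0,0.165]
  dr:
    - [0,0,0]
    - [0,0,0]
    - [0,0,0]
    - [0,0,0]
    - [0,0,0]
  jaw: [0,0,0,0,0]

```text
time: 14.93
tool_pos: [0.4488, -0.2976, 0.1894]
tool_rot: [3.14, 0.001, 1.368]
contact_force: [-0.3, 0.5, -0.2]
opening: 0.0154
grip_force: 30.0
```

```bash
python3 - <<'E'
from h import *
s=eyes.read_camera("side"); cv2.imwrite("pics/s4.png",cv2.resize(s[140:290,180:330,::-1],(500,500),interpolation=cv2.INTER_CUBIC)); print(telemetry.observe()["tool_pos"])
E
```

```text
[ 0.44849613 -0.29736214  0.18851655]
```

View pics/s4.png

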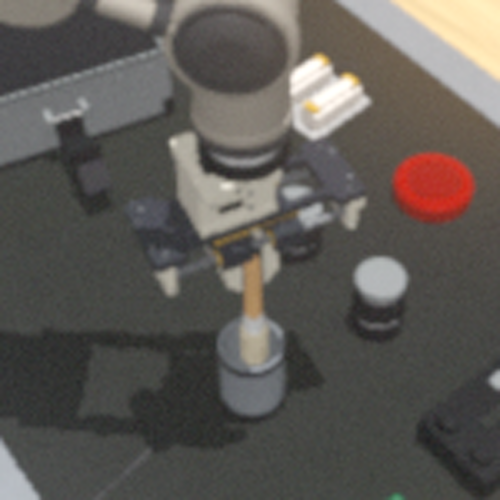

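Strokes look right, with the tip inside the hood at (255,355). I'll add one extra stroke as insurance, then take the brush back.

Request:
apply_moves:
  delta_pos:
    - [0,0,-0.08]
    - [0,0,-0.168]
    - [0,0,-0.168]
    - [0,0,-0.168]
    - [0,0,-0.08]
    - [0,0,0]
    - [0,0,0.1]
    - [0,0,0.2]
  dr:
    - [0,0,0]
    - [0,0,0]
    - [0,0,0]
    - [0,0,0]
    - [0,0,0]
    - [0,0,0]
    - [0,0,0]
    - [0,0,0]
  jaw: [0,0,0,0,0,0,0,0]

```text
time: 15.65
tool_pos: [0.4484, -0.2972, 0.2718]
tool_rot: [3.141, 0.0, 1.368]
contact_force: [1.1, -0.3, -0.4]
opening: 0.0149
grip_force: 30.0
```

Request:
apply_moves:
  delta_pos:
    - [0,0,0.02]
    - [-0.01,0.1,0.02]
    - [-0.02,0.2,0.02]
    - [-0.03,0.3,0.02]
    - [-0.04,0.4,0.02]
    - [-0.04,0.5,0.02]
    - [-0.05,0.6,0.02]
    - [-0.05,0.7,0.02]
  dr:
    - [0,0,0]
    - [0,0,0]
    - [0,0,0]
    - [0,0,0]
    - [0,0,0]
    - [0,0,0]
    - [0,0,0]
    - [0,0,0]
  jaw: [0,0,0,0,0,0,0,0]

```text
time: 16.32
tool_pos: [0.4278, -0.0159, 0.278]
tool_rot: [3.14, 0.0, 1.367]
contact_force: [2.1, -0.6, -0.2]
opening: 0.0152
grip_force: 30.0
```

Request:
apply_moves:
  delta_pos:
    - [-0.01,0.1,0]
    - [-0.02,0.2,0]
    - [-0.03,0.3,0]
    - [-0.04,0.4,0]
    - [-0.045,0.5,0]
    - [-0.048,0.6,0]
    - [-0.048,0.66,0]
    - [-0.048,0.66,0]
  dr:
    - [0,0,0]
    - [0,0,0]
    - [0,0,0]
    - [0,0,0]
    - [0,0,0]
    - [0,0,0]
    - [0,0,0]
    - [0,0,0]
  jaw: [0,0,0,0,0,0,0,0]

```text
time: 16.98
tool_pos: [0.4089, 0.2504, 0.2776]
tool_rot: [3.141, -0.002, 1.372]
contact_force: [-0.8, -0.8, -0.6]
opening: 0.0152
grip_force: 30.0
```

Request:
apply_moves:
  delta_pos:
    - [0,0,0]
    - [0,0,0]
  dr:
    - [0,0,0]
    - [0,0,0]
  jaw: [0,0]

```text
time: 17.15
tool_pos: [0.4095, 0.2459, 0.2771]
tool_rot: [3.141, 0.0, 1.368]
contact_force: [0.1, -0.1, -1.1]
opening: 0.0148
grip_force: 30.0
```

Request:
apply_moves:
  delta_pos:
    - [0,0,-0.08]
    - [0,0,-0.16]
    - [0,0,-0.24]
    - [0,0,-0.32]
    - [0,0,-0.36]
    - [0,0,-0.385]
    - [0,0,-0.385]
    - [0,0,-0.385]
  dr:
    - [0,0,0]
    - [0,0,0]
    - [0,0,0]
    - [0,0,0]
    - [0,0,0]
    - [0,0,0]
    - [0,0,0]
    - [0,0,0]
  jaw: [0,0,0,0,0,0,0,0]

```text
time: 17.82
tool_pos: [0.41, 0.2453, 0.1228]
tool_rot: [-3.141, 0.0, 1.366]
contact_force: [0.2, 0.5, -0.4]
opening: 0.015
grip_force: 30.0
```

Request:
apply_moves:
  delta_pos:
    - [0,0,0]
    - [0,0,0]
    - [0,0,0]
    - [0,0,0]
    - [0,0,0.08]
    - [0,0,0.18]
    - [0,0,0.28]
    - [0,0,0.38]
  dr:
    - [0,0,0]
    - [0,0,0]
    - [0,0,0]
    - [0,0,0]
    - [0,0,0]
    - [0,0,0]
    - [0,0,0]
    - [0,0,0]
  jaw: [0.45,0.45,0.45,0.45,0.45,0.45,0.45,0.45]

```text
time: 18.48
tool_pos: [0.4091, 0.2463, 0.2766]
tool_rot: [3.141, -0.0, 1.368]
contact_force: [0.6, -0.0, -0.0]
opening: 0.0415
grip_force: 0.0
```

Request:
apply_moves:
  delta_pos:
    - [0.04,-0.08,0]
    - [0.08,-0.16,0]
    - [0.12,-0.24,0]
    - [0.16,-0.32,0]
    - [0.2,-0.4,0]
    - [0.24,-0.48,0]
    - [0.28,-0.56,0]
    - [0.28,-0.56,0]
  dr:
    - [0,0,0]
    - [0,0,0]
    - [0,0,0]
    - [0,0,0]
    - [0,0,0]
    - [0,0,0]
    - [0,0,0]
    - [0,0,0]
  jaw: [0.95,0.95,0.95,0.95,0.95,0.95,0.95,0.95]

```text
time: 19.15
tool_pos: [0.5237, 0.0172, 0.2743]
tool_rot: [3.14, 0.002, 1.363]
contact_force: [-1.2, 0.0, -0.3]
opening: 0.0865
grip_force: 0.0
```

```bash
python3 - <<'E'
from h import *
blobs("top",(220,345,150,270)); i=eyes.read_camera("side"); np.save("side2.npy",i)
i=i[120:180,140:200].astype(int); y,x=np.nonzero(i[:,:,0]-i[:,:,2]>45)
print("brush side",len(x),x.min()+140,x.max()+140,y.min()+120,y.max()+120)
print(telemetry.observe()["tool_pos"])
E
```

```text
top [295.5 228.7  20.6  20.9] 335.5
top [252.3 180.5  17.7  18.1] 249.0
top [295.9 178.4  15.9  16.5] 203.0
brush side 57 162 199 123 157
[0.52171702 0.02136718 0.27428875]
```

Brush is back at its original pixels. Next, lens_wide at (0.6065, −0.1675).

Request:
apply_moves:
  delta_pos:
    - [0.04,-0.09,0]
    - [0.085,-0.19,0]
    - [0.13,-0.28,0]
    - [0.17,-0.38,-0.03]
    - [0.212,-0.472,-0.1]
    - [0.212,-0.472,-0.2]
    - [0.212,-0.472,-0.3]
    - [0.212,-0.472,-0.36]
  dr:
    - [0,0,0]
    - [0,0,0]
    - [0,0,0]
    - [0,0,0]
    - [0,0,0]
    - [0,0,0]
    - [0,0,0]
    - [0,0,0]
  jaw: [1,1,1,1,1,1,1,1]
  force: 25

```text
time: 19.92
tool_pos: [0.6049, -0.1651, 0.1266]
tool_rot: [-3.137, -0.001, 1.368]
contact_force: [-0.1, 0.2, -0.9]
opening: 0.0918
grip_force: 0.0
```

Request:
apply_moves:
  delta_pos:
    - [0,0,-0.07]
    - [0,0,-0.14]
    - [0,0,-0.2]
    - [0,0,-0.238]
    - [0,0,-0.238]
    - [0,0,-0.238]
    - [0,0,-0.238]
    - [0,0,-0.238]
  dr:
    - [0,0,0]
    - [0,0,0]
    - [0,0,0]
    - [0,0,0]
    - [0,0,0]
    - [0,0,0]
    - [0,0,0]
    - [0,0,0]
  jaw: [1,1,1,1,1,0.5,0.5,0.5]

```text
time: 20.58
tool_pos: [0.6075, -0.1663, 0.0372]
tool_rot: [3.138, 0.001, 1.368]
contact_force: [-0.2, -0.2, -0.5]
opening: 0.0763
grip_force: 0.0
```

Request:
apply_moves:
  delta_pos:
    - [0,0,0]
    - [0,0,0]
    - [0,0,0]
    - [0,0,0]
  dr:
    - [0,0,0]
    - [0,0,0]
    - [0,0,0]
    - [0,0,0]
  jaw: [0.5,0.5,0.5,0.5]

```text
time: 20.92
tool_pos: [0.6065, -0.1664, 0.0362]
tool_rot: [3.141, 0.0, 1.368]
contact_force: [-2.6, 1.1, 6.8]
opening: 0.06
grip_force: 25.0
```

```bash
python3 - <<'E'
from h import *
s=telemetry.observe(); p=s["tool_pos"]; print(p,s["opening"],s["grip_force"])
for n,q in dict(wide=cw(-.05,-.065,0),mid=cw(.05,-.065,0),hood=cw(0,.015,0)).items(): print(n,q.round(4))
E
```

```text
[ 0.60648883 -0.16644697  0.03619255] 0.059979718369252866 25.00146746635437
wide [0.5585 0.1608 0.    ]
mid [0.5788 0.2587 0.    ]
hood [0.4903 0.2259 0.    ]
```

Opening of 60 mm confirms lens_wide. I'll carry it to case (−50, −65).

Request:
apply_moves:
  delta_pos:
    - [0,0,0.05]
    - [0,0,0.13]
    - [0,0,0.21]
    - [0,0,0.3]
    - [0,0,0.38]
    - [-0.01,0.06,0.425]
    - [-0.02,0.14,0.425]
    - [-0.035,0.23,0.425]
  dr:
    - [0,0,0]
    - [0,0,0]
    - [0,0,0]
    - [0,0,0]
    - [0,0,0]
    - [0,0,0]
    - [0,0,0]
    - [0,0,0]
  jaw: [0.5,0.5,0.5,0.5,0.5,0.5,0.5,0.5]

```text
time: 21.58
tool_pos: [0.5929, -0.0749, 0.2065]
tool_rot: [3.138, 0.0, 1.365]
contact_force: [-0.3, 0.3, -2.8]
opening: 0.0594
grip_force: 25.0
```

Request:
apply_moves:
  delta_pos:
    - [-0.01,0.09,0]
    - [-0.025,0.18,0]
    - [-0.04,0.27,0]
    - [-0.055,0.36,0]
    - [-0.07,0.45,0]
    - [-0.08,0.54,0]
    - [-0.085,0.588,0]
    - [-0.085,0.588,0]
  dr:
    - [0,0,0]
    - [0,0,0]
    - [0,0,0]
    - [0,0,0]
    - [0,0,0]
    - [0,0,0]
    - [0,0,0]
    - [0,0,0]
  jaw: [0.5,0.5,0.5,0.5,0.5,0.5,0.5,0.5]

```text
time: 22.25
tool_pos: [0.5572, 0.1649, 0.2048]
tool_rot: [-3.141, -0.001, 1.372]
contact_force: [-0.5, -0.2, -2.6]
opening: 0.0596
grip_force: 25.0
```

Request:
apply_moves:
  delta_pos:
    - [0,0,0]
    - [0,0,-0.08]
    - [0,0,-0.16]
    - [0,0,-0.23]
    - [0,0,-0.28]
    - [0,0,-0.31]
    - [0,0,-0.32]
    - [0,0,-0.32]
  dr:
    - [0,0,0]
    - [0,0,0]
    - [0,0,0]
    - [0,0,0]
    - [0,0,0]
    - [0,0,0]
    - [0,0,0]
    - [0,0,0]
  jaw: [0.5,0.5,0.5,0.5,0.5,0.5,0.5,0.5]

```text
time: 22.92
tool_pos: [0.5581, 0.1594, 0.0761]
tool_rot: [-3.139, 0.001, 1.366]
contact_force: [-0.7, -0.3, -1.8]
opening: 0.0594
grip_force: 25.0
```

Request:
apply_moves:
  delta_pos:
    - [0,0,-0.01]
    - [0,0,-0.018]
    - [0,0,-0.024]
    - [0,0,-0.028]
    - [0,0,-0.029]
    - [0,0,-0.029]
  dr:
    - [0,0,0]
    - [0,0,0]
    - [0,0,0]
    - [0,0,0]
    - [0,0,0]
    - [0,0,0]
  jaw: [0.5,0.5,0.5,0.5,0.5,0.5]

```text
time: 23.42
tool_pos: [0.5584, 0.1608, 0.0658]
tool_rot: [3.141, -0.0, 1.368]
contact_force: [-0.2, -0.8, -2.7]
opening: 0.0595
grip_force: 25.0
```

Request:
apply_moves:
  delta_pos:
    - [0,0,0]
    - [0,0,0]
    - [0,0,0]
    - [0,0,0]
    - [0,0,0.06]
    - [0,0,0.15]
    - [0,0,0.25]
    - [0,0,0.34]
  dr:
    - [0,0,0]
    - [0,0,0]
    - [0,0,0]
    - [0,0,0]
    - [0,0,0]
    - [0,0,0]
    - [0,0,0]
    - [0,0,0]
  jaw: [0.8,0.8,0.8,0.8,0.8,0.8,0.8,0.8]

```text
time: 24.08
tool_pos: [0.5583, 0.1608, 0.2038]
tool_rot: [3.141, -0.0, 1.368]
contact_force: [1.7, 0.6, 0.1]
opening: 0.0731
grip_force: 0.0
```

Request:
apply_moves:
  delta_pos:
    - [0,-0.09,0]
    - [0.01,-0.18,0]
    - [0.02,-0.27,0]
    - [0.03,-0.36,0]
    - [0.04,-0.45,0]
    - [0.05,-0.54,0]
    - [0.06,-0.63,0]
    - [0.06,-0.7,0]
  dr:
    - [0,0,0]
    - [0,0,0]
    - [0,0,0]
    - [0,0,0]
    - [0,0,0]
    - [0,0,0]
    - [0,0,0]
    - [0,0,0]
  jaw: [0.95,0.95,0.95,0.95,0.95,0.95,0.95,0.95]

```text
time: 24.75
tool_pos: [0.5827, -0.1221, 0.2018]
tool_rot: [3.14, 0.001, 1.367]
contact_force: [0.1, 0.1, 0.0]
opening: 0.0872
grip_force: 0.0
```

```bash
python3 - <<'E'
from h import *
blobs("top",(60,345,150,270)); i=eyes.read_camera("side"); np.save("side3.npy",i)
print(telemetry.observe()["tool_pos"],proj("top",[cw(-.05,-.065,.092)]), onz("top",295.9,178.4,.076))
E
```

```text
top [295.5 228.6  20.6  20.8] 334.5
top [295.9 178.6  15.8  16.4] 202.0
top [195.6 178.6   9.9  19.3] 136.0
[ 0.582311   -0.12370977  0.20152886] [[146.94970658 195.97612592]] [ 0.60863231 -0.30596803  0.076     ]
```

Request:
apply_moves:
  delta_pos:
    - [0.015,-0.1,0]
    - [0.03,-0.2,0]
    - [0.045,-0.3,0]
    - [0.06,-0.4,0]
    - [0.0675,-0.455,0]
    - [0.0675,-0.455,-0.06]
    - [0.0675,-0.455,-0.14]
    - [0.0675,-0.455,-0.22]
  dr:
    - [0,0,0]
    - [0,0,0]
    - [0,0,0]
    - [0,0,0]
    - [0,0,0]
    - [0,0,0]
    - [0,0,0]
    - [0,0,0]
  jaw: [1,1,1,1,1,1,1,1]

```text
time: 25.52
tool_pos: [0.6099, -0.3012, 0.1134]
tool_rot: [3.139, 0.0, 1.367]
contact_force: [0.6, 0.2, -0.3]
opening: 0.0917
grip_force: 0.0
```

Request:
apply_moves:
  delta_pos:
    - [0,0,-0.07]
    - [0,0,-0.14]
    - [0,0,-0.176]
    - [0,0,-0.176]
    - [0,0,-0.176]
    - [0,0,-0.176]
    - [0,0,-0.176]
    - [0,0,-0.176]
  dr:
    - [0,0,0]
    - [0,0,0]
    - [0,0,0]
    - [0,0,0]
    - [0,0,0]
    - [0,0,0]
    - [0,0,0]
    - [0,0,0]
  jaw: [1,1,1,1,0.4,0.4,0.4,0.4]

```text
time: 26.18
tool_pos: [0.6103, -0.3016, 0.0451]
tool_rot: [3.139, 0.001, 1.368]
contact_force: [-0.8, -0.8, 0.9]
opening: 0.0694
grip_force: 0.0
```

Request:
apply_moves:
  delta_pos:
    - [0,0,0]
    - [0,0,0]
    - [0,0,0]
    - [0,0,0]
  dr:
    - [0,0,0]
    - [0,0,0]
    - [0,0,0]
    - [0,0,0]
  jaw: [0.4,0.4,0.4,0.4]

```text
time: 26.52
tool_pos: [0.6093, -0.3013, 0.0439]
tool_rot: [3.141, 0.0, 1.368]
contact_force: [-2.9, 0.6, 5.1]
opening: 0.0537
grip_force: 25.0
```

```bash
python3 - <<'E'
from h import *
i=eyes.read_camera("top"); cv2.imwrite("pics/t4.png",cv2.resize(i[130:290,50:350,::-1],(800,427),interpolation=cv2.INTER_CUBIC)); np.save("topM.npy",i)
print(telemetry.observe()["tool_pos"])
E
```

```text
[ 0.60925013 -0.30130478  0.04391419]
```

View pics/t4.png

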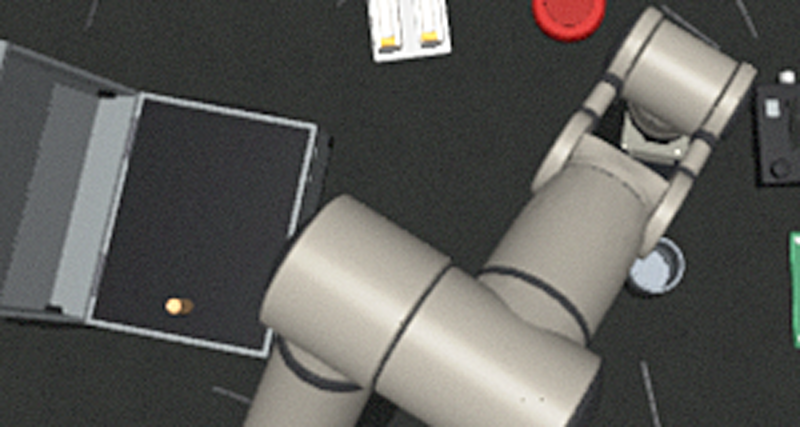

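Grip reads 54 mm, so this is lens_mid. But I don't see lens_wide in the case in the top crop at (259,176), so I'll check the side view before moving on.

```bash
python3 - <<'E'
from h import *
s=eyes.read_camera("side"); o=np.load("side3.npy")
im=np.hstack([cv2.resize(x[70:220,120:270],(400,400),interpolation=cv2.INTER_CUBIC) for x in (o,s)])
cv2.imwrite("pics/s5.png",im[:,:,::-1])
E
```

```text
(no output)
```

View pics/s5.png

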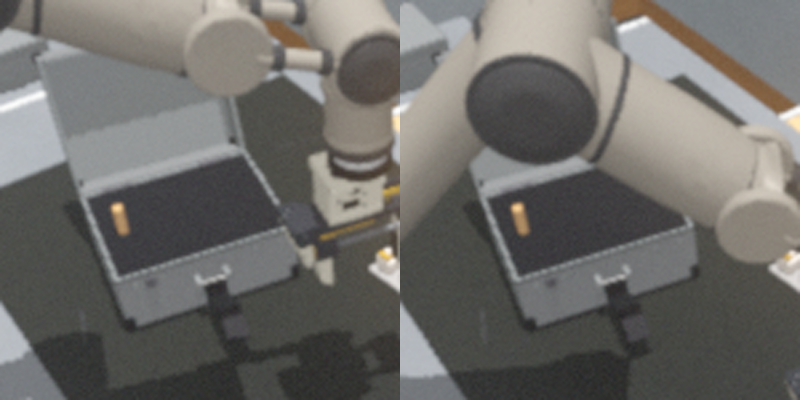

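Only the handle above z≈0.10 shows, so the inside may be in deep shadow. I'll stretch the contrast inside the case.

```bash
python3 - <<'E'
from h import *
a=np.load("topM.npy")[150:275,75:180]; o=np.load("top1.npy")[150:275,75:180]; b=np.load("side3.npy")[120:190,140:240]
f=lambda x,w,h: cv2.resize(np.clip((x.astype(float)-10)*4,0,255).astype(np.uint8),(w,h),interpolation=cv2.INTER_CUBIC)
cv2.imwrite("pics/enh.png",np.hstack([f(a,336,400),f(b,460,400)])[:,:,::-1])
E
```

```text
(no output)
```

View pics/enh.png

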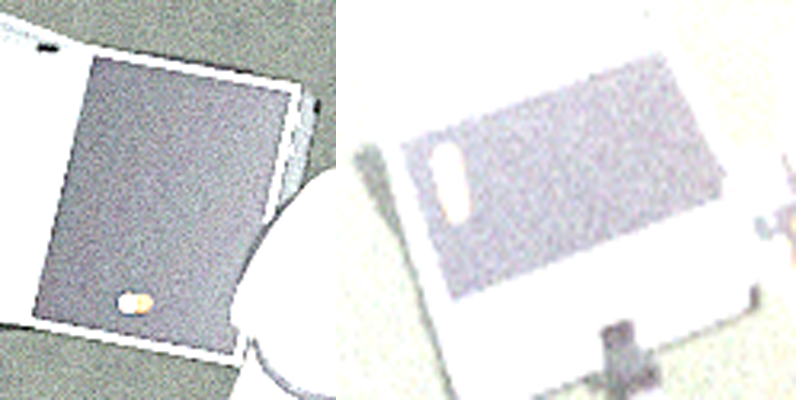

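The inside shows as one flat dark surface at about rim height, so low contents are hidden. The fingers reached z 0.065 freely there and the 2.7 N load left the tool at release, so lens_wide is set down inside. Now lens_mid to case (50, −65).

Request:
apply_moves:
  delta_pos:
    - [0,0,0.05]
    - [0,0,0.13]
    - [0,0,0.21]
    - [0,0,0.3]
    - [0,0,0.38]
    - [0,0.06,0.425]
    - [-0.008,0.14,0.425]
    - [-0.012,0.23,0.425]
  dr:
    - [0,0,0]
    - [0,0,0]
    - [0,0,0]
    - [0,0,0]
    - [0,0,0]
    - [0,0,0]
    - [0,0,0]
    - [0,0,0]
  jaw: [0.4,0.4,0.4,0.4,0.4,0.4,0.4,0.4]

```text
time: 27.28
tool_pos: [0.6047, -0.2098, 0.214]
tool_rot: [3.139, 0.001, 1.365]
contact_force: [0.4, 0.6, -2.7]
opening: 0.0537
grip_force: 25.0
```

Request:
apply_moves:
  delta_pos:
    - [-0.005,0.09,0]
    - [-0.01,0.18,0]
    - [-0.015,0.27,0]
    - [-0.02,0.36,0]
    - [-0.025,0.45,0]
    - [-0.03,0.54,0]
    - [-0.035,0.63,0]
    - [-0.04,0.72,0]
  dr:
    - [0,0,0]
    - [0,0,0]
    - [0,0,0]
    - [0,0,0]
    - [0,0,0]
    - [0,0,0]
    - [0,0,0]
    - [0,0,0]
  jaw: [0.4,0.4,0.4,0.4,0.4,0.4,0.4,0.4]

```text
time: 27.95
tool_pos: [0.5881, 0.0805, 0.2126]
tool_rot: [-3.141, 0.0, 1.368]
contact_force: [0.8, 1.3, -2.7]
opening: 0.0537
grip_force: 25.0
```

Request:
apply_moves:
  delta_pos:
    - [-0.005,0.09,0]
    - [-0.01,0.18,0]
    - [-0.015,0.27,0]
    - [-0.02,0.36,0]
    - [-0.024,0.43,0]
    - [-0.024,0.46,0]
    - [-0.024,0.46,0]
    - [-0.024,0.46,0]
  dr:
    - [0,0,0]
    - [0,0,0]
    - [0,0,0]
    - [0,0,0]
    - [0,0,0]
    - [0,0,0]
    - [0,0,0]
    - [0,0,0]
  jaw: [0.4,0.4,0.4,0.4,0.4,0.4,0.4,0.4]

```text
time: 28.62
tool_pos: [0.5788, 0.2627, 0.2124]
tool_rot: [-3.141, 0.001, 1.369]
contact_force: [-0.7, -0.9, -4.6]
opening: 0.0535
grip_force: 25.0
```

Request:
apply_moves:
  delta_pos:
    - [0,0,-0.06]
    - [0,0,-0.14]
    - [0,0,-0.21]
    - [0,0,-0.27]
    - [0,0,-0.31]
    - [0,0,-0.33]
    - [0,0,-0.34]
    - [0,0,-0.345]
  dr:
    - [0,0,0]
    - [0,0,0]
    - [0,0,0]
    - [0,0,0]
    - [0,0,0]
    - [0,0,0]
    - [0,0,0]
    - [0,0,0]
  jaw: [0.4,0.4,0.4,0.4,0.4,0.4,0.4,0.4]

```text
time: 29.28
tool_pos: [0.5795, 0.2617, 0.0753]
tool_rot: [3.141, 0.0, 1.366]
contact_force: [-0.1, -0.2, -2.4]
opening: 0.0533
grip_force: 25.0
```

Request:
apply_moves:
  delta_pos:
    - [0,0,-0.002]
    - [0,0,-0.004]
    - [0,0,-0.004]
  dr:
    - [0,0,0]
    - [0,0,0]
    - [0,0,0]
  jaw: [0.4,0.4,0.4]

```text
time: 29.53
tool_pos: [0.5796, 0.2628, 0.0746]
tool_rot: [3.14, -0.001, 1.368]
contact_force: [-0.2, 0.1, -2.7]
opening: 0.0538
grip_force: 25.0
```

Request:
apply_moves:
  delta_pos:
    - [0,0,-0.003]
    - [0,0,-0.006]
    - [0,0,-0.007]
    - [0,0,-0.007]
  dr:
    - [0,0,0]
    - [0,0,0]
    - [0,0,0]
    - [0,0,0]
  jaw: [0.4,0.4,0.4,0.4]

```text
time: 29.87
tool_pos: [0.5794, 0.263, 0.0719]
tool_rot: [3.14, -0.001, 1.368]
contact_force: [-1.5, 0.2, 3.9]
opening: 0.0537
grip_force: 25.0
```

Request:
apply_moves:
  delta_pos:
    - [0,0,0]
    - [0,0,0]
    - [0,0,0]
    - [0,0,0]
    - [0,0,0.05]
    - [0,0,0.13]
    - [0,0,0.23]
    - [0,0,0.33]
  dr:
    - [0,0,0]
    - [0,0,0]
    - [0,0,0]
    - [0,0,0]
    - [0,0,0]
    - [0,0,0]
    - [0,0,0]
    - [0,0,0]
  jaw: [0.74,0.74,0.74,0.74,0.74,0.74,0.74,0.74]

```text
time: 30.53
tool_pos: [0.5784, 0.2625, 0.2034]
tool_rot: [-3.14, 0.001, 1.368]
contact_force: [1.0, 0.7, 0.4]
opening: 0.0678
grip_force: 0.0
```

Request:
apply_moves:
  delta_pos:
    - [-0.01,-0.09,0]
    - [-0.02,-0.18,0]
    - [-0.03,-0.27,0]
    - [-0.04,-0.36,0]
    - [-0.05,-0.45,0]
    - [-0.06,-0.54,0]
    - [-0.07,-0.63,0]
    - [-0.08,-0.72,0.1]
  dr:
    - [0,0,0]
    - [0,0,0]
    - [0,0,0]
    - [0,0,0]
    - [0,0,0]
    - [0,0,0]
    - [0,0,0]
    - [0,0,0]
  jaw: [0.95,0.95,0.95,0.95,0.95,0.95,0.95,0.95]

```text
time: 31.2
tool_pos: [0.5444, -0.0192, 0.2287]
tool_rot: [-3.13, 0.001, 1.367]
contact_force: [0.7, 0.5, -0.6]
opening: 0.0874
grip_force: 0.0
```

```bash
python3 - <<'E'
from h import *
blobs("top",(200,345,150,270)); print(telemetry.observe()["tool_pos"],telemetry.observe()["tool_rot"])
E
```

```text
top [295.5 228.7  20.7  20.8] 335.5
top [204.1 167.1   9.2  49.6] 241.0
[ 0.54814678 -0.02380034  0.23807285] [3.13778115 0.00315103 1.36418019]
```

The foam was felt under lens_mid at z 0.028. Now I'll turn the wrist about 86° for the hood, whose fingers go along the case's x so they stay clear of the brush.

Request:
apply_moves:
  delta_pos:
    - [-0.02,-0.06,0]
    - [-0.04,-0.12,0]
    - [-0.06,-0.18,0]
    - [-0.08,-0.23,0]
    - [-0.08,-0.23,0]
  dr:
    - [0,0,1]
    - [0,0,1]
    - [0,0,1]
    - [0,0,1]
    - [0,0,1]
  jaw: [1,1,1,1,1]

```text
time: 31.67
tool_pos: [0.515, -0.112, 0.2339]
tool_rot: [-3.141, 0.001, 1.872]
contact_force: [0.7, 0.1, -0.1]
opening: 0.0915
grip_force: 0.0
```

Request:
apply_moves:
  delta_pos:
    - [-0.02,-0.06,0]
    - [-0.04,-0.12,0]
    - [-0.06,-0.18,0]
    - [-0.08,-0.23,0]
    - [-0.08,-0.23,0]
  dr:
    - [0,0,1]
    - [0,0,1]
    - [0,0,1]
    - [0,0,1]
    - [0,0,1]
  jaw: [1,1,1,1,1]

```text
time: 32.08
tool_pos: [0.4833, -0.2036, 0.2337]
tool_rot: [-3.141, 0.001, 2.37]
contact_force: [0.9, 0.7, 0.9]
opening: 0.0918
grip_force: 0.0
```

Request:
apply_moves:
  delta_pos:
    - [-0.02,-0.06,0]
    - [-0.04,-0.12,0]
    - [-0.06,-0.18,0]
    - [-0.0875,-0.226,0]
    - [-0.0875,-0.226,0]
    - [-0.0875,-0.226,0]
    - [-0.0875,-0.226,0]
  dr:
    - [0,0,1]
    - [0,0,1]
    - [0,0,1]
    - [0,0,1]
    - [0,0,1]
    - [0,0,1]
    - [0,0,1]
  jaw: [1,1,1,1,1,1,1]

```text
time: 32.67
tool_pos: [0.4496, -0.2904, 0.2338]
tool_rot: [3.141, 0.0, 2.864]
contact_force: [-0.0, 0.3, 0.8]
opening: 0.0922
grip_force: 0.0
```

```bash
python3 - <<'E'
from h import *
i=eyes.read_camera("side"); g=i[215:275,225:290].astype(int)
o=np.load("side1.npy")[215:275,225:290].astype(int); print("hood diff",abs(g-o).mean(), telemetry.observe()["tool_pos"])
E
```

```text
hood diff 13.235726495726496 [ 0.44962244 -0.29023928  0.23377027]
```

Request:
apply_moves:
  delta_pos:
    - [0,-0.021,-0.08]
    - [0,-0.021,-0.16]
    - [0,-0.021,-0.25]
    - [0,-0.021,-0.33]
    - [0,-0.021,-0.4]
    - [0,-0.021,-0.444]
    - [0,-0.021,-0.444]
    - [0,-0.021,-0.444]
  dr:
    - [0,0,0]
    - [0,0,0]
    - [0,0,0]
    - [0,0,0]
    - [0,0,0]
    - [0,0,0]
    - [0,0,0]
    - [0,0,0]
  jaw: [1,1,1,1,1,1,1,1]
  force: 20

```text
time: 33.38
tool_pos: [0.4493, -0.2987, 0.0559]
tool_rot: [3.141, -0.001, 2.868]
contact_force: [0.6, 0.2, 0.7]
opening: 0.092
grip_force: 0.0
```

Request:
apply_moves:
  delta_pos:
    - [0,0,0]
    - [0,0,0]
    - [0,0,0]
    - [0,0,0]
    - [0,0,0]
    - [0,0,0]
  dr:
    - [0,0,0]
    - [0,0,0]
    - [0,0,0]
    - [0,0,0]
    - [0,0,0]
    - [0,0,0]
  jaw: [0.5,0.5,0.5,0.5,0.5,0.5]

```text
time: 33.88
tool_pos: [0.4493, -0.3002, 0.057]
tool_rot: [-3.141, 0.001, 2.868]
contact_force: [-0.2, 0.7, 4.4]
opening: 0.0646
grip_force: 20.0
```

Request:
apply_moves:
  delta_pos:
    - [0,0,0.05]
    - [0,0,0.13]
    - [0,0,0.21]
    - [0,0,0.3]
    - [0,0,0.38]
    - [0.01,0.06,0.425]
    - [0.015,0.14,0.425]
    - [0.02,0.23,0.425]
  dr:
    - [0,0,0]
    - [0,0,0]
    - [0,0,0]
    - [0,0,0]
    - [0,0,0]
    - [0,0,0]
    - [0,0,0]
    - [0,0,0]
  jaw: [0.5,0.5,0.5,0.5,0.5,0.5,0.5,0.5]

```text
time: 34.55
tool_pos: [0.4572, -0.208, 0.2273]
tool_rot: [-3.141, 0.003, 2.865]
contact_force: [1.3, 0.8, -2.3]
opening: 0.0644
grip_force: 20.0
```

Request:
apply_moves:
  delta_pos:
    - [0.008,0.09,0]
    - [0.016,0.18,0]
    - [0.024,0.27,0]
    - [0.032,0.36,0]
    - [0.04,0.45,0]
    - [0.045,0.54,0]
    - [0.05,0.63,0]
    - [0.05,0.7,0]
  dr:
    - [0,0,0]
    - [0,0,0]
    - [0,0,0]
    - [0,0,0]
    - [0,0,0]
    - [0,0,0]
    - [0,0,0]
    - [0,0,0]
  jaw: [0.5,0.5,0.5,0.5,0.5,0.5,0.5,0.5]

```text
time: 35.22
tool_pos: [0.4765, 0.0746, 0.226]
tool_rot: [3.141, -0.001, 2.868]
contact_force: [-0.1, -0.3, -0.8]
opening: 0.0646
grip_force: 20.0
```

Request:
apply_moves:
  delta_pos:
    - [0.008,0.09,0]
    - [0.016,0.18,0]
    - [0.024,0.27,0]
    - [0.033,0.34,0]
    - [0.033,0.385,0]
    - [0.033,0.385,0]
    - [0.033,0.385,0]
  dr:
    - [0,0,0]
    - [0,0,0]
    - [0,0,0]
    - [0,0,0]
    - [0,0,0]
    - [0,0,0]
    - [0,0,0]
  jaw: [0.5,0.5,0.5,0.5,0.5,0.5,0.5]

```text
time: 35.8
tool_pos: [0.4896, 0.2267, 0.2256]
tool_rot: [-3.141, -0.001, 2.87]
contact_force: [0.3, -0.1, -1.7]
opening: 0.0641
grip_force: 20.0
```

Request:
apply_moves:
  delta_pos:
    - [0,0,-0.06]
    - [0,0,-0.14]
    - [0,0,-0.21]
    - [0,0,-0.27]
    - [0,0,-0.31]
    - [0,0,-0.33]
    - [0,0,-0.34]
    - [0,0,-0.345]
  dr:
    - [0,0,0]
    - [0,0,0]
    - [0,0,0]
    - [0,0,0]
    - [0,0,0]
    - [0,0,0]
    - [0,0,0]
    - [0,0,0]
  jaw: [0.5,0.5,0.5,0.5,0.5,0.5,0.5,0.5]

```text
time: 36.47
tool_pos: [0.4904, 0.2255, 0.0882]
tool_rot: [-3.142, 0.0, 2.867]
contact_force: [0.7, 0.3, -1.0]
opening: 0.0645
grip_force: 20.0
```

Request:
apply_moves:
  delta_pos:
    - [0,0,-0.004]
    - [0,0,-0.008]
    - [0,0,-0.01]
    - [0,0,-0.01]
  dr:
    - [0,0,0]
    - [0,0,0]
    - [0,0,0]
    - [0,0,0]
  jaw: [0.5,0.5,0.5,0.5]

```text
time: 36.8
tool_pos: [0.4906, 0.2262, 0.085]
tool_rot: [3.141, 0.001, 2.868]
contact_force: [-0.5, -0.7, 1.9]
opening: 0.0643
grip_force: 20.0
```

Request:
apply_moves:
  delta_pos:
    - [0,0,0]
    - [0,0,0]
    - [0,0,0]
    - [0,0,0.06]
    - [0,0,0.15]
    - [0,0,0.25]
    - [0,0,0.35]
    - [0,0,0.45]
  dr:
    - [0,0,0]
    - [0,0,0]
    - [0,0,0]
    - [0,0,0]
    - [0,0,0]
    - [0,0,0]
    - [0,0,0]
    - [0,0,0]
  jaw: [0.84,0.84,0.84,0.84,0.84,0.84,0.84,0.84]

```text
time: 37.47
tool_pos: [0.4897, 0.2261, 0.2661]
tool_rot: [3.142, -0.0, 2.868]
contact_force: [1.0, 0.4, 0.2]
opening: 0.0772
grip_force: 0.0
```

Request:
apply_moves:
  delta_pos:
    - [0,0,0.1]
    - [0,0,0.2]
    - [0,0,0.3]
    - [0,0,0.34]
    - [0,0,0.34]
  dr:
    - [0,0,-1]
    - [0,0,-1]
    - [0,0,-1]
    - [0,0,-1]
    - [0,0,-1]
  jaw: [0.84,0.84,0.84,0.84,0.84]

```text
time: 37.88
tool_pos: [0.4911, 0.2266, 0.4052]
tool_rot: [3.133, 0.004, 2.362]
contact_force: [-0.0, -0.4, 0.4]
opening: 0.0773
grip_force: 0.0
```

Request:
apply_moves:
  delta_pos:
    - [0.02,0.06,0]
    - [0.04,0.12,0]
    - [0.06,0.18,0]
    - [0.065,0.22,0]
    - [0.065,0.22,0]
  dr:
    - [0,0,-1]
    - [0,0,-1]
    - [0,0,-1]
    - [0,0,-1]
    - [0,0,-1]
  jaw: [0.6,0.6,0.6,0.6,0.6]

```text
time: 38.3
tool_pos: [0.5159, 0.3168, 0.3975]
tool_rot: [-3.138, -0.001, 1.866]
contact_force: [0.3, -0.5, 0.4]
opening: 0.056
grip_force: 0.0
```

Request:
apply_moves:
  delta_pos:
    - [0.02,0.06,0]
    - [0.04,0.12,0]
    - [0.06,0.18,0]
    - [0.067,0.237,0]
    - [0.067,0.237,0]
    - [0.067,0.237,0]
  dr:
    - [0,0,-1]
    - [0,0,-1]
    - [0,0,-1]
    - [0,0,-1]
    - [0,0,-1]
    - [0,0,-1]
  jaw: [0.6,0.6,0.6,0.6,0.6,0.6]

```text
time: 38.8
tool_pos: [0.5429, 0.4092, 0.3981]
tool_rot: [-3.14, 0.002, 1.374]
contact_force: [0.3, 0.4, -0.7]
opening: 0.0549
grip_force: 0.0
```

```bash
python3 - <<'E'
from h import *
i=eyes.read_camera("side"); j=eyes.read_camera("top")
im=np.hstack([cv2.resize(i[40:200,110:270],(400,400),interpolation=cv2.INTER_CUBIC),cv2.resize(j[140:280,60:200],(400,400),interpolation=cv2.INTER_CUBIC)])
cv2.imwrite("pics/s6.png",im[:,:,::-1]); print(telemetry.observe()["tool_pos"])
rim=[cw(.032*np.cos(a),.015+.032*np.sin(a),.118) for a in np.arange(0,6.3,1.571)]; print(proj("side",rim).round(1).tolist())
E
```

```text
[0.54293337 0.40790318 0.39985068]
[[182.5, 143.4], [177.1, 150.2], [187.2, 152.5], [192.4, 145.6], [182.5, 143.4]]
```

View pics/s6.png

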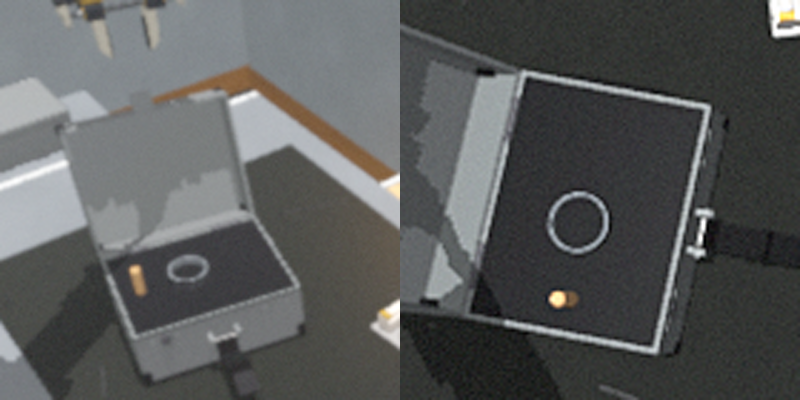

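Hood rim shows as a ring above the dark surface at side crop (188,268) and top crop (578,222), where I planned it. The brush stands in its holder. The ring also confirms that the dark surface only hides low contents. Now closing the lid.

```bash
python3 - <<'E'
from h import *
P=lambda a: cw(.105-.230*np.cos(a)+.012*np.sin(a),0,.105+.230*np.sin(a)+.012*np.cos(a)-.008)
rows([P(1.9)],telemetry.observe()["tool_pos"])
for a in((1.9,1.25),(1.25,.6),(.6,0)): rows([P(x) for x in np.linspace(*a,9)[1:]],P(a[0]))
E
```

```text
[[0.002, 0.004, -0.223]]
[[-0.009, -0.043, 0.016], [-0.018, -0.087, 0.028], [-0.027, -0.133, 0.036], [-0.037, -0.178, 0.04], [-0.046, -0.224, 0.041], [-0.056, -0.27, 0.038], [-0.065, -0.315, 0.031], [-0.074, -0.36, 0.021]]
[[-0.009, -0.044, -0.014], [-0.018, -0.086, -0.032], [-0.026, -0.127, -0.053], [-0.034, -0.166, -0.078], [-0.042, -0.203, -0.106], [-0.049, -0.237, -0.136], [-0.056, -0.269, -0.17], [-0.062, -0.298, -0.206]]
[[-0.005, -0.024, -0.035], [-0.01, -0.046, -0.072], [-0.013, -0.065, -0.111], [-0.017, -0.081, -0.151], [-0.019, -0.094, -0.192], [-0.022, -0.104, -0.234], [-0.023, -0.111, -0.276], [-0.024, -0.115, -0.319]]
```

Request:
apply_moves:
  delta_pos:
    - [0.002,0.004,-0.09]
    - [0.002,0.004,-0.17]
    - [0.002,0.004,-0.223]
    - [0.002,0.004,-0.223]
    - [0.002,0.004,-0.223]
    - [0.002,0.004,-0.223]
    - [0.002,0.004,-0.223]
    - [0.002,0.004,-0.223]
  dr:
    - [0,0,0]
    - [0,0,0]
    - [0,0,0]
    - [0,0,0]
    - [0,0,0]
    - [0,0,0]
    - [0,0,0]
    - [0,0,0]
  jaw: [0.6,0.6,0.6,0.6,0.6,0,0,0]
  force: 40

```text
time: 39.57
tool_pos: [0.5442, 0.4106, 0.3131]
tool_rot: [3.139, -0.002, 1.368]
contact_force: [-0.5, 0.0, 0.6]
opening: 0.0398
grip_force: 0.0
```

Request:
apply_moves:
  delta_pos:
    - [0,0,0]
    - [0,0,0]
    - [0,0,0]
    - [0,0,0]
  dr:
    - [0,0,0]
    - [0,0,0]
    - [0,0,0]
    - [0,0,0]
  jaw: [0,0,0,0]

```text
time: 39.9
tool_pos: [0.5423, 0.4115, 0.3123]
tool_rot: [-3.14, -0.002, 1.37]
contact_force: [-6.3, 1.3, 4.0]
opening: 0.0312
grip_force: 40.0
```

Request:
apply_moves:
  delta_pos:
    - [-0.009,-0.043,0.016]
    - [-0.018,-0.087,0.028]
    - [-0.027,-0.133,0.036]
    - [-0.037,-0.178,0.04]
    - [-0.046,-0.224,0.041]
    - [-0.056,-0.27,0.038]
    - [-0.065,-0.315,0.031]
    - [-0.074,-0.36,0.021]
  dr:
    - [0,0,0]
    - [0,0,0]
    - [0,0,0]
    - [0,0,0]
    - [0,0,0]
    - [0,0,0]
    - [0,0,0]
    - [0,0,0]
  jaw: [0,0,0,0,0,0,0,0]

```text
time: 40.57
tool_pos: [0.5128, 0.2677, 0.3215]
tool_rot: [3.141, -0.004, 1.37]
contact_force: [-5.5, 4.6, 3.5]
opening: 0.0315
grip_force: 40.0
```

Request:
apply_moves:
  delta_pos:
    - [-0.009,-0.044,-0.014]
    - [-0.018,-0.086,-0.032]
    - [-0.026,-0.127,-0.053]
    - [-0.034,-0.166,-0.078]
    - [-0.042,-0.203,-0.106]
    - [-0.049,-0.237,-0.136]
    - [-0.056,-0.269,-0.17]
    - [-0.062,-0.298,-0.206]
  dr:
    - [0,0,0]
    - [0,0,0]
    - [0,0,0]
    - [0,0,0]
    - [0,0,0]
    - [0,0,0]
    - [0,0,0]
    - [0,0,0]
  jaw: [0,0,0,0,0,0,0,0]

```text
time: 41.23
tool_pos: [0.4879, 0.1462, 0.2382]
tool_rot: [-3.141, 0.001, 1.368]
contact_force: [-7.0, -3.1, 7.5]
opening: 0.0315
grip_force: 40.0
```

Request:
apply_moves:
  delta_pos:
    - [-0.005,-0.024,-0.035]
    - [-0.01,-0.046,-0.072]
    - [-0.013,-0.065,-0.111]
    - [-0.017,-0.081,-0.151]
    - [-0.019,-0.094,-0.192]
    - [-0.022,-0.104,-0.234]
    - [-0.023,-0.111,-0.276]
    - [-0.024,-0.115,-0.319]
  dr:
    - [0,0,0]
    - [0,0,0]
    - [0,0,0]
    - [0,0,0]
    - [0,0,0]
    - [0,0,0]
    - [0,0,0]
    - [0,0,0]
  jaw: [0,0,0,0,0,0,0,0]

```text
time: 41.9
tool_pos: [0.4785, 0.1008, 0.1091]
tool_rot: [-3.14, 0.001, 1.368]
contact_force: [-9.1, 3.0, 50.5]
opening: 0.0314
grip_force: 40.0
```

Request:
apply_moves:
  delta_pos:
    - [0,0,0]
    - [0,0,0]
    - [0,0,-0.005]
    - [0,0,-0.005]
  dr:
    - [0,0,0]
    - [0,0,0]
    - [0,0,0]
    - [0,0,0]
  jaw: [0,0,0,0]

```text
time: 42.23
tool_pos: [0.4785, 0.1008, 0.1077]
tool_rot: [-3.139, 0.002, 1.369]
contact_force: [-5.8, -4.3, 3.1]
opening: 0.0316
grip_force: 40.0
```

Lid is shut: TCP z 0.1077 against 0.1081 when I first gripped it, and it hit the stop. Next, the latch.

Request:
apply_moves:
  delta_pos:
    - [0,0,0]
    - [0,0,0]
    - [0,0,0]
    - [0,0,0.06]
    - [0,0,0.137]
    - [-0.018,-0.1,0.137]
    - [-0.036,-0.202,0.137]
    - [-0.036,-0.202,0.137]
  dr:
    - [0,0,0]
    - [0,0,0]
    - [0,0,0]
    - [0,0,0]
    - [0,0,0]
    - [0,0,0]
    - [0,0,0]
    - [0,0,0]
  jaw: [0.75,0.75,0.75,0.75,0.75,0.75,0.75,0.75]
  force: 25

```text
time: 42.9
tool_pos: [0.4654, 0.0156, 0.163]
tool_rot: [3.139, 0.002, 1.364]
contact_force: [0.0, 0.4, -0.7]
opening: 0.0686
grip_force: 0.0
```

Request:
apply_moves:
  delta_pos:
    - [0,0,-0.08]
    - [0,0,-0.16]
    - [0,0,-0.24]
    - [0,0,-0.3]
    - [0,0,-0.33]
    - [0,0,-0.33]
    - [0,0,-0.33]
    - [0,0,-0.33]
  dr:
    - [0,0,0]
    - [0,0,0]
    - [0,0,0]
    - [0,0,0]
    - [0,0,0]
    - [0,0,0]
    - [0,0,0]
    - [0,0,0]
  jaw: [0.75,0.75,0.75,0.75,0.75,0.75,0.75,0]

```text
time: 43.57
tool_pos: [0.4664, 0.0206, 0.0311]
tool_rot: [3.139, -0.0, 1.368]
contact_force: [-0.8, -0.3, -0.2]
opening: 0.0656
grip_force: 0.0
```

Request:
apply_moves:
  delta_pos:
    - [0,0,0]
    - [0,0,0]
    - [0,0,0]
    - [0,0,0]
    - [0,0,0]
    - [0,0,0]
    - [0,0,0]
  dr:
    - [0,0,0]
    - [0,0,0]
    - [0,0,0]
    - [0,0,0]
    - [0,0,0]
    - [0,0,0]
    - [0,0,0]
  jaw: [0,0,0,0,0,0,0]

```text
time: 44.15
tool_pos: [0.4625, 0.0212, 0.0296]
tool_rot: [-3.136, 0.0, 1.368]
contact_force: [-6.8, 1.7, 2.4]
opening: 0.0319
grip_force: 25.0
```

```bash
python3 - <<'E'
from h import *
P=lambda a: cw(-.115-.0926*np.sin(a+.435),0,.060+.0926*np.cos(a+.435)-.019)
s=telemetry.observe(); print(s["tool_pos"],P(1.25),s["opening"])
rows([P(a) for a in (1.12,.95,.78,.6,.45,.3,.15,0.0,-.03)],P(1.25))
E
```

```text
[0.46246514 0.0212441  0.02957583] [0.46306568 0.02019533 0.03044771] 0.031933535088074956
[[-0.0, -0.001, 0.03], [0.001, 0.002, 0.069], [0.003, 0.013, 0.107], [0.006, 0.03, 0.145], [0.01, 0.05, 0.173], [0.015, 0.073, 0.198], [0.021, 0.1, 0.219], [0.027, 0.13, 0.236], [0.028, 0.136, 0.239]]
```

Request:
apply_moves:
  delta_pos:
    - [0,-0.001,0.03]
    - [0.001,0.002,0.069]
    - [0.003,0.013,0.107]
    - [0.006,0.03,0.145]
    - [0.01,0.05,0.173]
    - [0.015,0.073,0.198]
    - [0.021,0.1,0.219]
    - [0.027,0.13,0.236]
  dr:
    - [0,0,0]
    - [0,0,0]
    - [0,0,0]
    - [0,0,0]
    - [0,0,0]
    - [0,0,0]
    - [0,0,0]
    - [0,0,0]
  jaw: [0,0,0,0,0,0,0,0]

```text
time: 44.82
tool_pos: [0.4729, 0.0724, 0.1241]
tool_rot: [-3.135, 0.003, 1.368]
contact_force: [-5.9, -0.1, -5.5]
opening: 0.0319
grip_force: 25.0
```

Request:
apply_moves:
  delta_pos:
    - [0,0,0]
    - [0.002,0.008,0.003]
    - [0.002,0.008,0.003]
    - [0.002,0.008,0.003]
  dr:
    - [0,0,0]
    - [0,0,0]
    - [0,0,0]
    - [0,0,0]
  jaw: [0,0,0,0]

```text
time: 45.15
tool_pos: [0.4735, 0.0748, 0.1251]
tool_rot: [-3.135, 0.004, 1.369]
contact_force: [-10.8, -6.1, 4.8]
opening: 0.0315
grip_force: 25.0
```

Latch is back at its closed pose, pressing on its stop. I'll release, retreat and look.

Request:
apply_moves:
  delta_pos:
    - [0,0,0]
    - [0,0,0]
    - [0,0,0]
    - [0,0,0]
    - [0,-0.005,0.08]
    - [0,-0.01,0.18]
    - [0,-0.01,0.28]
    - [0,-0.01,0.38]
  dr:
    - [0,0,0]
    - [0,0,0]
    - [0,0,0]
    - [0,0,0]
    - [0,0,0]
    - [0,0,0]
    - [0,0,0]
    - [0,0,0]
  jaw: [0.75,0.75,0.75,0.75,0.75,0.75,0.75,0.75]

```text
time: 45.82
tool_pos: [0.4767, 0.0718, 0.2796]
tool_rot: [3.141, -0.0, 1.368]
contact_force: [1.4, -0.6, -0.3]
opening: 0.0688
grip_force: 0.0
```

Request:
apply_moves:
  delta_pos:
    - [0,-0.1,0]
    - [0,-0.2,0]
    - [0,-0.3,0]
    - [0,-0.4,0]
    - [0,-0.5,0]
    - [0,-0.6,0]
    - [0,-0.7,0]
    - [0,-0.7,0]
  dr:
    - [0,0,0]
    - [0,0,0]
    - [0,0,0]
    - [0,0,0]
    - [0,0,0]
    - [0,0,0]
    - [0,0,0]
    - [0,0,0]
  jaw: [0.75,0.75,0.75,0.75,0.75,0.75,0.75,0.75]

```text
time: 46.48
tool_pos: [0.4766, -0.2147, 0.2773]
tool_rot: [3.141, 0.003, 1.362]
contact_force: [-0.1, 0.7, 0.3]
opening: 0.0688
grip_force: 0.0
```

```bash
python3 - <<'E'
from h import *
i=eyes.read_camera("side"); j=eyes.read_camera("top"); o=np.load("side0.npy"); p=np.load("top0.npy")
c=lambda x: cv2.resize(x[100:200,140:240],(400,300),interpolation=cv2.INTER_CUBIC); d=lambda x: cv2.resize(x[150:275,65:190],(400,300),interpolation=cv2.INTER_CUBIC)
cv2.imwrite("pics/fin.png",np.vstack([np.hstack([c(o),c(i)]),np.hstack([d(p),d(j)])])[:,:,::-1])
E
```

```text
(no output)
```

View pics/fin.png

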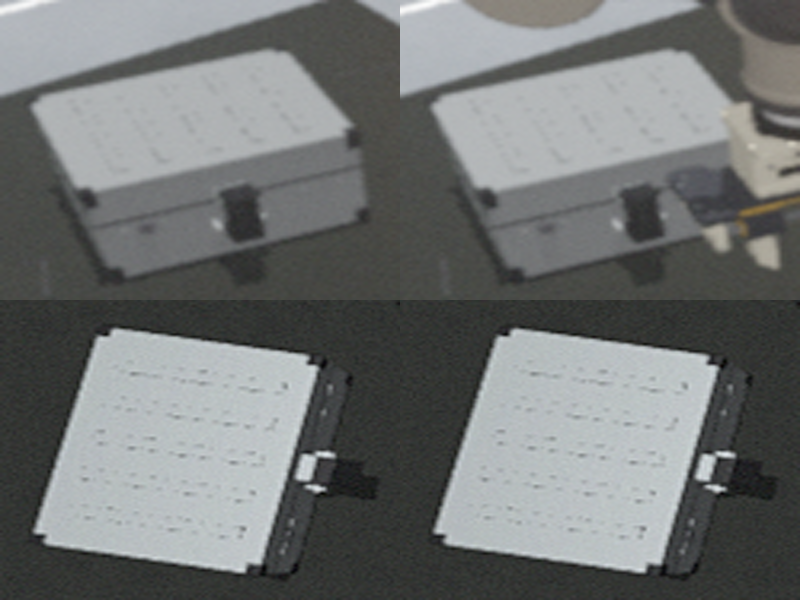

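Lid and latch look the same as at the start: latch at (240,210) in the old view and (641,212) in the new one. The arm touches nothing, so I'm handing in.

```bash
python3 -c "
from h import *
print(job.hand_in())"
```

```text
the job is handed in; nothing more can be done
None
```

Job handed in at about 47 s with no verdict returned: hood brushed out, brush back in its holder, hood, lens_wide and lens_mid set down on the foam, lid shut and latch closed, though the case hides low contents from the cameras, so both lenses were confirmed by force and gripper readings only.

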